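# Snug the taper plug of a filtration manifold

### The arm

A 6-joint arm with a two-finger parallel gripper is mounted at the origin on the work surface. World frame = base frame: x ahead of the robot, y to its left, z up, the work surface at z = 0. Lengths are in mm, angles in rad, forces in N, time in s.
With the tool pointing down it reaches from about 350 to 950 mm from the base axis. Payload 17.4 kg.
Tool frame: the origin (TCP) lies at the centre of the arm's flange, where the gripper is bolted on; the fingertips stand 186 mm ahead of it and the grasp point (between the pads) lies 167 mm ahead of it; x points along the fingers, z is the direction in which the jaws open and shut, and the axes are right-handed (so a half turn about x gives the same grasp; the last joint's range is limited). The gripper opens to 93 mm and grips with 3 to 60 N. Pads are 15 mm wide; open, the fingers measure 128 mm over their backs; the gripper's body (75 mm by 188 mm) begins 65 mm behind the grasp point.
Start: joints at [-1.298, 0.116, 1.442, -0, 1.584, -0.038], TCP at [206.42, -642.67, 404.746] pointing down, gripper open.
Joint ranges: [-2.83, 2.83], [-0.83, 2.19], [0.07, 2.5], [-1.14, 4.28], [0.01, 3], [-2.97, 2.97]. Speed limits (rad/s): [1.89, 1.89, 2.22, 3.14, 3.14, 3.14].

### API

Orientations are given as a 3x3 rotation matrix whose columns are the frame's x, y, z axes.
In Python, from station import ctrl gives the robot as it stands.
- The arm moves only by the tool play_rows, never from a script. Its argument "rows" is a list that holds one entry, the list of rows, each a list of 7 numbers: the shift along the tool's x, y, z in mm, then the turn, a rotation vector about the tool's x, y, z in degrees, then the finger opening in mm, from 0 to 93. A call has 1 to 5 rows; each row shifts and turns the commanded pose from where the row before left it, along the tool's axes as they then stand; what a row does not reach is not made up. A row lasts 1/10 s, in which the tool goes at most 50 mm and 8.59 degrees, less where a joint would pass 70% of its speed; a pose out of reach is approached as far as the arm can. A call is refused whole if a number of a shift passes 50 or a number of a turn 8.59, either way. A call with a gripper value outside its range is refused whole. The fingers move at their own pace and stop on an object; "squeeze" is the grip in N (left out, the last holds). Time passes only in rows, so rows that do not move let the fingers close. It gives the time, the measured TCP pose, the force and the opening at its end, in the units of the state.
- ctrl.get_state(): the state, without advancing time (a new reading comes with each control period).
- ctrl.camera(name): name is "side" or "top"; returns the picture (400x640x3 uint8, red, green, blue); there is no depth.
- ctrl.camera_info(name): a dict with "camera_matrix" (3x3 intrinsics, pixels), "dist_coeffs" ([k1, k2, p1, p2, k3] as OpenCV has them; the pictures are not rectified), "extrinsics" (4x4, takes a point from camera to world coordinates). Camera axes: x right, y down, z forward; pixel columns grow to the right and rows downward; lengths in mm; the calibration is good to about 2 mm. A picture is of the moment at which its call begins. camera_info takes no time and is no camera call.
- ctrl.hand_in(): hands the job in, once; it reports no verdict.
The state is a dict: "time": time; "joints": joint angles; "qd": joint speeds; "joint_torque": joint torques, N m; "eef_pos": TCP position; "ee_rot": TCP orientation; "ft_force": force on the tool from outside, world axes, zero at the start; "ft_torque": the same for the moment, N m; "opening": finger opening in mm.
Only numpy, scipy, OpenCV 4.12 (cv2) and the standard library are available. Lean on these libraries where they do the work, as an engineer would, in place of code of your own. Each camera call takes 0.05 s, during which the arm holds its last target.

### The job

Take the T-key from its stand, set it over the square head of the white plug on the filtration manifold and tighten the plug (clockwise seen from above) until its taper thread goes snug: about 0.55 N m of torque on the key, never beyond 0.75 N m or the plastic thread strips. Turn the plug only with the key, leave the other things on the bench alone, and put the key back upright in its stand.

Things in the scene. Friction and masses are not known exactly. Their poses are not given: they have to be found in the camera images.
- manifold: Three-station filtration manifold, fixed: a stainless tube 40 mm thick, 360 mm long, on two feet, its axis 52 mm high along this body's y. Origin on the bench under its middle. Its stations stand on it at y = -110, 0 and 110 mm, in any order: plugged port, bare filter support, support with funnel. Cock levers reach 40 mm out on its -x side. Nothing but the stations is above 76 mm.
- port: The plugged station, fixed on the manifold: a steel boss 39 mm across, top face 88 mm above the bench. Origin at bench height under its axis, about which the plug turns. At first the taped thread drags with 0.3 N m while turning (half of that may be read when pausing); after 0.3 to 2.1 rad, never the same and not to be seen, the taper bites and the torque climbs about 1.4 N m per rad.
- plug: White plastic taper-thread plug (right-hand), started by hand in the port: 6 mm of 27 mm thread and a square head show. Origin on its axis on the flat shoulder at the foot of the head, 94 mm above the bench; z up. The head is 16 mm square, 14 mm tall, its flats square to this body's x and y. Snug is about 0.55 N m; beyond 0.75 N m it is overtightened. It stays put when the key is eased off.
- key: T-handled box key, steel, 0.2 kg, loose, upright: a square socket, 26 mm outside, 18 mm inside, 19 mm deep, open downwards, square to this body's x and y; a 12 mm round shank; a handle bar on top. Origin on the axis at the socket's rim; z up. Fully on the plug the rim rests on the plug's shoulder (the two origins meet) with 1 mm play a side, 0.13 rad in turning, and it stands there when let go.
- key_grip (a point): Middle of the key's handle bar, on the key's axis, 100 mm above the socket's rim. The bar is straight, 84 mm long (along the key's x), 14 mm wide (along its y) and 16 mm high.
- stand: The key's stand, a grey plastic block 75 x 75 x 45 mm fixed to the bench, with one square upright hole 34 mm wide with a chamfered mouth, 35 mm deep, square to this body's x and y. Origin under its middle at bench height; the hole's floor, on which the key's rim rests, is 10 mm above it.
- funnel: Station with a clear funnel 60 mm across on the manifold, fixed; its top is 160 mm above the bench. Origin at bench height under its axis.
- support: Open filter support 54 mm across on the manifold, fixed; its top is 116 mm above the bench. Origin at bench height under its axis.
- tip_box: Blue box of pipette tips with a clear lid, loose, 86 x 124 x 66 mm, not to be disturbed. Origin under its middle.
- tape: Roll of white thread tape, loose, 52 mm across and 14 mm high, not to be disturbed. Origin under its middle.
- bottle: Brown glass bottle, loose, 64 mm across and 125 mm high, not to be disturbed. Origin under its middle.
There are look-alikes about, which are no part of the job. What is shaped like the key but yellow is not meant.

How it is judged:
By the outcome, as a careful person would: the job done as asked, in the order asked, and still so for the second after the job is handed in, with the robot touching nothing.
It also fails if it takes over 61 s, if anything falls off the work surface, if the arm or the gripper's body presses on something with over 40 N, if the wrist force passes 120 N, or if a joint passes its speed limit or range.

## Working session

There is one attempt and no reset: what is moved stays moved. The work goes in short steps, Python scripts to look and compute and a tool call to move; the robot and the scene stay as the last step left them, time stands still between calls to the robot, and variables do not carry over. Pictures are saved under pics/ and viewed, and the job is handed in when it is done.

Besides the shell and the picture viewer there is one more tool, called after "Request:" as name([rows], argument=value, ...), one row to a line, values as JSON. play_rows: Moves the arm, as the interface text tells. Its arguments: {"type":"object","properties":{"rows":{"type":"array"},"squeeze":{"type":"number"}},"required":["rows"]}

```bash
ls; mkdir -p pics; python3 - <<'E'
from station import ctrl
import cv2,numpy as np
np.set_printoptions(suppress=True,precision=4)
print(ctrl.get_state())
for n in("side","top"):
    im=ctrl.camera(n); cv2.imwrite(f"pics/{n}0.png",im[:,:,::-1]); print(n,ctrl.camera_info(n))
E
```

```text
pics
{'time': 0.0, 'joints': array([-1.2978,  0.1165,  1.4422,  0.    ,  1.584 , -0.0378]), 'qd': array([ 0.0001, -0.0007, -0.0005,  0.0017,  0.0002,  0.0002]), 'joint_torque': array([ -0.0026, -72.1271, -62.2607,   0.0778,   0.0239,  -0.0002]), 'eef_pos': array([ 206.4158, -642.6828,  404.0109]), 'ee_rot': array([[-0.0003,  0.9521,  0.3058],
       [ 0.0011,  0.3058, -0.9521],
       [-1.    ,  0.0001, -0.0011]]), 'ft_force': array([ 0.5311, -0.0194, -0.0997]), 'ft_torque': array([-0.0106, -0.0159,  0.0236]), 'opening': 92.79552556896809}
side {'camera_matrix': array([[512.5182,   0.    , 323.0511],
       [  0.    , 512.5182, 201.171 ],
       [  0.    ,   0.    ,   1.    ]]), 'dist_coeffs': array([-0.1138,  0.    ,  0.    ,  0.    ,  0.    ]), 'extrinsics': array([[ -0.8629,  -0.3898,   0.3217, 140.4828],
       [ -0.5053,   0.6715,  -0.5419, 485.961 ],
       [ -0.0048,  -0.6302,  -0.7764, 918.6813],
       [  0.    ,   0.    ,   0.    ,   1.    ]])}
top {'camera_matrix': array([[430.5427,   0.    , 307.8825],
       [  0.    , 430.5427, 199.7958],
       [  0.    ,   0.    ,   1.    ]]), 'dist_coeffs': array([-0.0851,  0.    ,  0.    ,  0.    ,  0.    ]), 'extrinsics': array([[  -0.0053,   -0.9879,    0.1549,  350.5041],
       [  -0.9998,    0.0024,   -0.0191,  -83.1061],
       [   0.0185,   -0.155 ,   -0.9877, 1018.2201],
       [   0.    ,    0.    ,    0.    ,    1.    ]])}
```

View pics/side0.png

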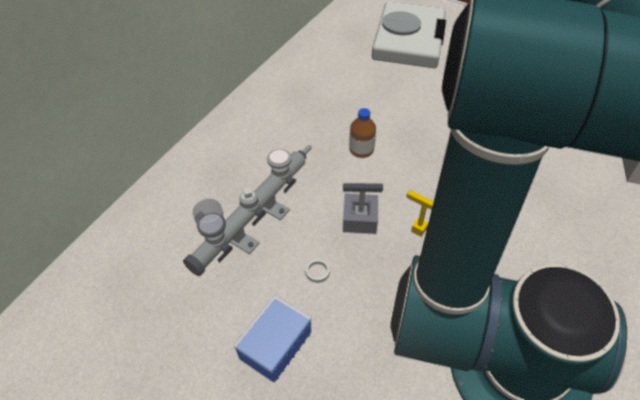

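View pics/top0.png

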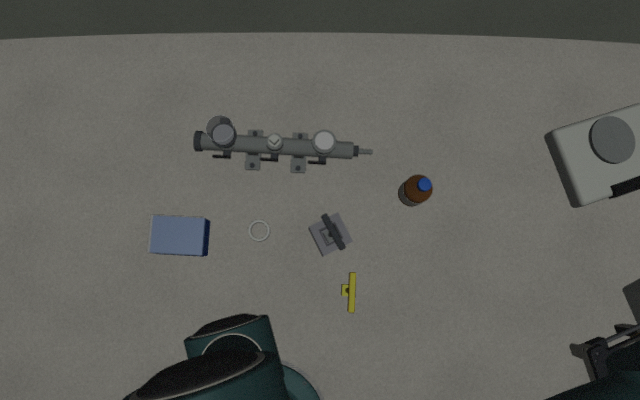

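The side view shows the manifold (around 245,210), with the plugged port in the middle near (248,197). The key is in its stand at (361,205), and the yellow decoy is at (422,210). In the top view the plug is at about (275,142) and the key bar runs from (324,214) to (344,248). I'll zoom in on both.

```bash
python3 - <<'E'
import cv2,numpy as np
t=cv2.imread("pics/top0.png"); s=cv2.imread("pics/side0.png")
def z(im,x,y,w,h,k,n):
    cv2.imwrite(n,cv2.convertScaleAbs(cv2.resize(im[y:y+h,x:x+w],None,fx=k,fy=k,interpolation=cv2.INTER_CUBIC),alpha=1.3))
a=t[120:165,250:300];b=t[205:260,305:360]
z(t,250,115,60,50,10,"pics/tp.png");z(t,300,200,60,60,10,"pics/tk.png")
z(s,220,170,60,50,10,"pics/sp.png");z(s,330,170,60,65,9,"pics/sk.png")
E
```

```text
(no output)
```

View pics/tp.png

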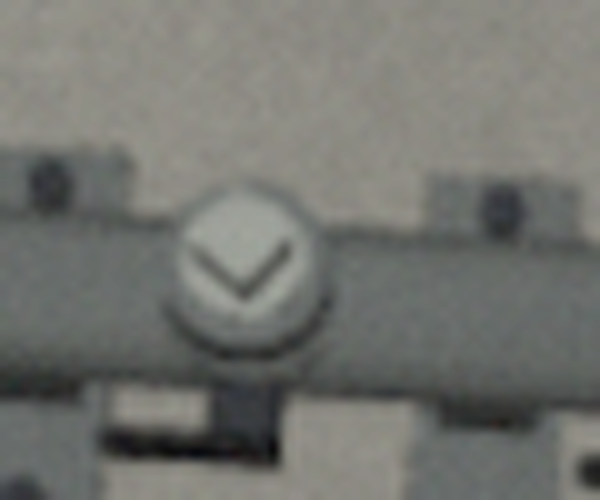

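View pics/tk.png

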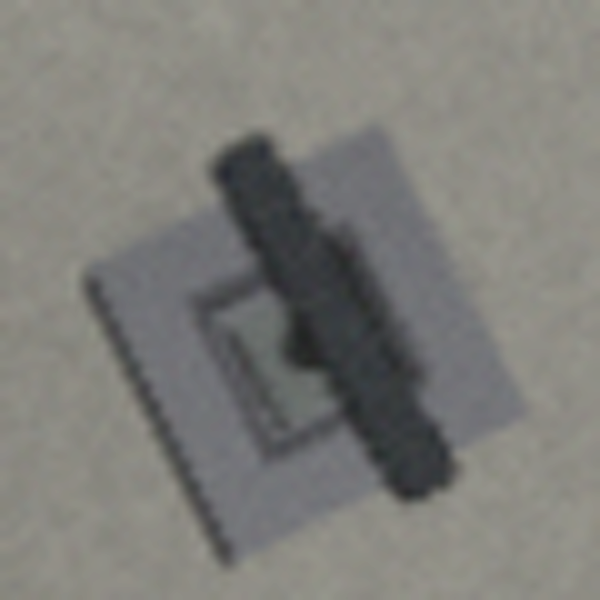

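View pics/sp.png

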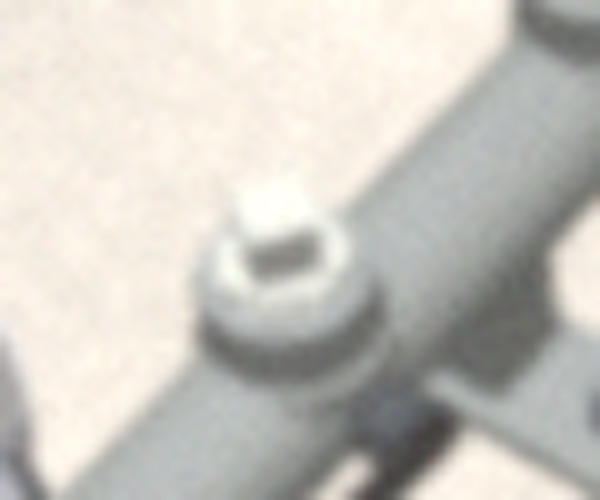

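View pics/sk.png

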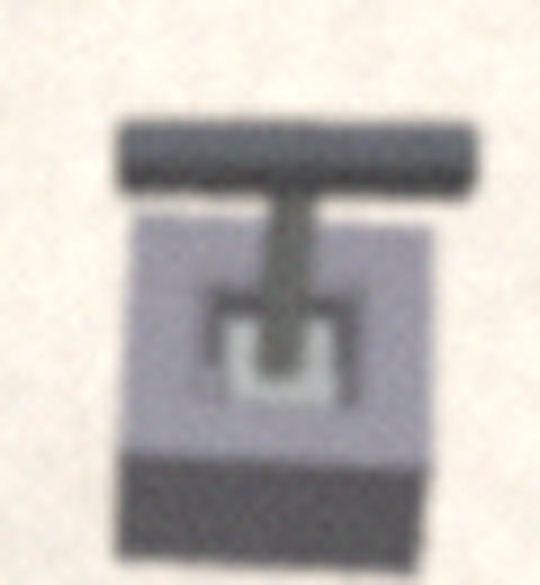

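```bash
cat > h.py <<'E'
import cv2,numpy as np
from scipy.optimize import minimize
np.set_printoptions(suppress=True,precision=3)
from station import ctrl
def avg(n,k=6):
    return np.mean([ctrl.camera(n).astype(float) for _ in range(k)],0)
def proj(n,P):
    i=ctrl.camera_info(n);T=np.linalg.inv(i["extrinsics"])
    r,_=cv2.Rodrigues(T[:3,:3])
    return cv2.projectPoints(np.asarray(P,float).reshape(-1,1,3),r,T[:3,3],i["camera_matrix"],i["dist_coeffs"])[0][:,0]
def back(n,uv,z):
    i=ctrl.camera_info(n);E=i["extrinsics"]
    p=cv2.undistortPoints(np.array(uv,float).reshape(-1,1,2),i["camera_matrix"],i["dist_coeffs"])[:,0]
    d=np.c_[p,np.ones(len(p))]@E[:3,:3].T;o=E[:3,3]
    return o+d*((z-o[2])/d[:,2])[:,None]
def box(x,y,yaw,lx,ly,z0,z1,ox=0,oy=0):
    c,s=np.cos(yaw),np.sin(yaw)
    return np.array([[x+c*(ox+a*lx/2)-s*(oy+b*ly/2),y+s*(ox+a*lx/2)+c*(oy+b*ly/2),z] for a in(-1,1) for b in(-1,1) for z in(z0,z1)])
def circ(x,y,r,z,n=48):
    t=np.linspace(0,2*np.pi,n,endpoint=False);return np.c_[x+r*np.cos(t),y+r*np.sin(t),0*t+z]
def hullmask(pts,off,shape,k=8):
    # soft mask of convex hull in crop px
    q=cv2.convexHull(((np.asarray(pts)-off+.5)*k).astype(np.float32))
    m=np.zeros((shape[0]*k,shape[1]*k),np.float32)
    cv2.fillConvexPoly(m,np.round(q*16-8).astype(np.int32),1,lineType=cv2.LINE_AA,shift=4)
    return cv2.GaussianBlur(cv2.resize(m,(shape[1],shape[0]),interpolation=cv2.INTER_AREA),(0,0),.6)
def crop(im,u,v,w,h):return im[v:v+h,u:u+w]
def show(im,u,v,w,h,k,name,polys=(),gain=1.3):
    c=cv2.resize(np.clip(crop(im,u,v,w,h)*gain,0,255).astype(np.uint8)[:,:,::-1],None,fx=k,fy=k,interpolation=cv2.INTER_CUBIC)
    for p in polys:
        q=((np.asarray(p)-[u,v]+.5)*k)
        cv2.polylines(c,[np.round(q*16).astype(np.int32)],True,(0,0,255),1,cv2.LINE_AA,4)
    cv2.imwrite(name,c)
E
python3 - <<'E'
from h import *
T=avg("top");S=avg("side");np.save("T0",T);np.save("S0",S)
p=lambda u,v,k,x0,y0:[x0+(u+.5)/k-.5,y0+(v+.5)/k-.5]
print("plug top corners",back("top",[p(190,243,10,250,115),p(243,300,10,250,115),p(290,243,10,250,115)],108))
print("bar ends",back("top",[p(243,155,10,300,200),p(425,475,10,300,200)],118))
print("bar ends side",back("side",[p(120,140,9,330,170),p(475,145,9,330,170)],118))
print("stand corners",back("top",[p(90,275,10,300,200),p(230,560,10,300,200),p(525,410,10,300,200),p(380,130,10,300,200)],45))
print("stand corners S",back("side",[p(135,215,9,330,170),p(432,225,9,330,170),p(422,465,9,330,170),p(122,455,9,330,170)],45))
print("boss/disk top",back("top",[p(250,270,10,250,115)],94),back("side",[p(282,270,10,220,170)],94))
E
```

```text
plug top corners [[628.636 -15.242 108.   ]
 [615.677 -26.964 108.   ]
 [628.6   -37.144 108.   ]]
bar ends [[ 459.105 -133.988  118.   ]
 [ 391.712 -171.31   118.   ]]
bar ends side [[ 458.377 -130.302  118.   ]
 [ 387.193 -169.909  118.   ]]
stand corners [[ 440.632 -103.103   45.   ]
 [ 376.242 -134.223   45.   ]
 [ 409.578 -201.395   45.   ]
 [ 473.55  -169.476   45.   ]]
stand corners S [[ 472.304 -166.921   45.   ]
 [ 407.361 -200.912   45.   ]
 [ 376.332 -133.462   45.   ]
 [ 439.201 -100.434   45.   ]]
boss/disk top [[626.659 -27.595  94.   ]] [[624.899 -21.215  94.   ]]
```

```bash
cat >> h.py <<'E'
def yawz(R):return np.degrees(np.arctan2(R[1,2],R[0,2]))
def plan(pos,yaw=None,n=None,open_=93,start=None,ryaw=None):
    """rows to move TCP to pos(world) with tool-z yaw (deg), shift first then turn each row"""
    s=ctrl.get_state();p=np.array(s["eef_pos"]) if start is None else np.array(start[0],float)
    R=np.array(s["ee_rot"]);y0=yawz(R) if start is None else start[1]
    # leveling
    yaw=y0 if yaw is None else yaw
    d=np.array(pos,float)-p;dy=yaw-y0
    m=int(max(np.ceil(np.linalg.norm(d)/49.5),np.ceil(abs(dy)/8.5),1));n=n or m
    rows=[];y=y0
    for i in range(n):
        c,si=np.cos(np.radians(y)),np.sin(np.radians(y))
        Rk=np.array([[0,si,c],[0,-c,si],[-1,0,0]]) # x=down,z=(c,s,0), y=z x x
        rows.append([float(round(v,1)) for v in Rk.T@(d/n)]+[float(round(-dy/n,2)),0,0,open_]);y+=dy/n
    print(n,"rows; from",p,round(y0,2),"to",pos,yaw)
    for i in range(0,n,5):print(str(rows[i:i+5]).replace(" ",""))
E
python3 - <<'E'
from h import *
s=ctrl.get_state();print(s["ee_rot"]);plan([424,-151.5,404],-61)
E
```

```text
[[-0.     0.952  0.306]
 [ 0.     0.306 -0.952]
 [-1.    -0.    -0.   ]]
11 rows; from [ 206.393 -642.672  404.735] -72.2 to [424, -151.5, 404] -61
[[0.1,-32.5,-36.5,-1.02,0,0,93],[0.1,-33.1,-35.9,-1.02,0,0,93],[0.1,-33.8,-35.3,-1.02,0,0,93],[0.1,-34.4,-34.7,-1.02,0,0,93],[0.1,-35.0,-34.1,-1.02,0,0,93]]
[[0.1,-35.6,-33.4,-1.02,0,0,93],[0.1,-36.2,-32.8,-1.02,0,0,93],[0.1,-36.8,-32.2,-1.02,0,0,93],[0.1,-37.3,-31.5,-1.02,0,0,93],[0.1,-37.9,-30.8,-1.02,0,0,93]]
[[0.1,-38.4,-30.2,-1.02,0,0,93]]
```

```bash
sed -i 's/\[\[0,si,c\],\[0,-c,si\]/[[0,-si,c],[0,c,si]/' h.py
python3 - <<'E'
from h import *
plan([424,-151.5,404],-61)
E
```

```text
11 rows; from [ 206.393 -642.672  404.735] -72.2 to [424, -151.5, 404] -61
[[0.1,32.5,-36.5,-1.02,0,0,93],[0.1,33.1,-35.9,-1.02,0,0,93],[0.1,33.8,-35.3,-1.02,0,0,93],[0.1,34.4,-34.7,-1.02,0,0,93],[0.1,35.0,-34.1,-1.02,0,0,93]]
[[0.1,35.6,-33.4,-1.02,0,0,93],[0.1,36.2,-32.8,-1.02,0,0,93],[0.1,36.8,-32.2,-1.02,0,0,93],[0.1,37.3,-31.5,-1.02,0,0,93],[0.1,37.9,-30.8,-1.02,0,0,93]]
[[0.1,38.4,-30.2,-1.02,0,0,93]]
```

Request:
play_rows([
  [[0,32.5,-36.5,-1,0,0,93],[0,33.1,-35.9,-1,0,0,93],[0,33.8,-35.3,-1,0,0,93],[0,34.4,-34.7,-1,0,0,93],[0,35,-34.1,-1,0,0,93]],
])

```text
time: 1.2
eef_pos: [305.7, -417.5, 404.8]
ee_rot: [[0.0, 0.922, 0.388], [-0.0, 0.388, -0.922], [-1.0, 0.0, 0.0]]
ft_force: [1.6, -0.5, 0.1]
opening: 92.8
```

Request:
play_rows([
  [[0,35.6,-33.4,-1,0,0,93],[0,36.2,-32.8,-1,0,0,93],[0,36.8,-32.2,-1,0,0,93],[0,37.3,-31.5,-1,0,0,93],[0,37.9,-30.8,-1,0,0,93]],
])

```text
time: 1.7
eef_pos: [405.0, -194.3, 405.1]
ee_rot: [[0.001, 0.884, 0.467], [-0.001, 0.467, -0.884], [-1.0, 0.001, 0.001]]
ft_force: [1.5, -0.8, 0.2]
opening: 92.9
```

```bash
python3 - <<'E'
from h import *
T=np.load("T0.npy");S=np.load("S0.npy")
# view gradients of larger upscaled crops of plug with candidate overlay
for n,im,o in(("top",T,(250,115)),("side",S,(220,170))):
    c=crop(im,*o,60,50)
    # fit head prism + disc: image = piecewise; overlay initial
    P=[proj(n,box(627,-26.5,np.radians(47),16,16,108,108))[[0,2,3,1]],proj(n,circ(627,-26.5,13.5,94)),proj(n,circ(627,-26.5,19.5,88))]
    b=box(627,-26.5,np.radians(47),16,16,94,108)
    P[0]=proj(n,b[[1,3,7,5]])
    show(im,*o,60,50,12,f"pics/o_{n}.png",P)
plan([424,-151.5,340],-61)
E
```

```text
2 rows; from [ 405.019 -194.329  405.115] -62.17 to [424, -151.5, 340] -61
[[32.6,18.4,-14.5,-0.59,0,0,93],[32.6,18.5,-14.3,-0.59,0,0,93]]
```

View pics/o_top.png

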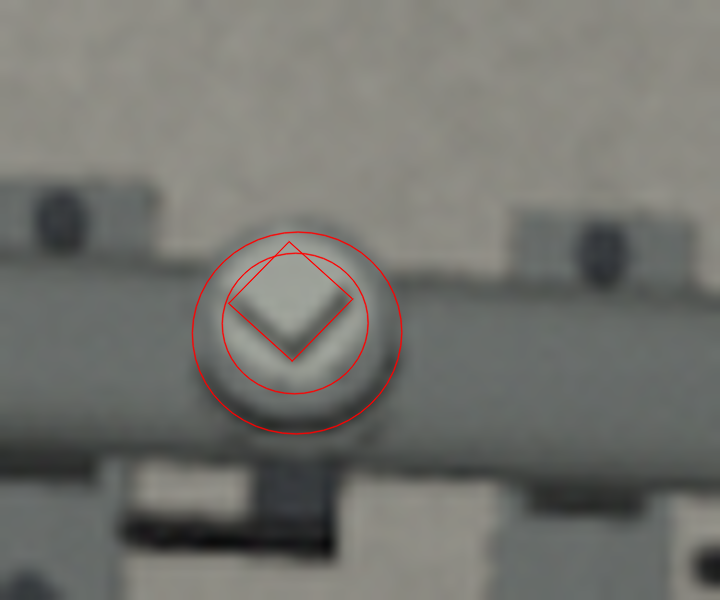

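View pics/o_side.png

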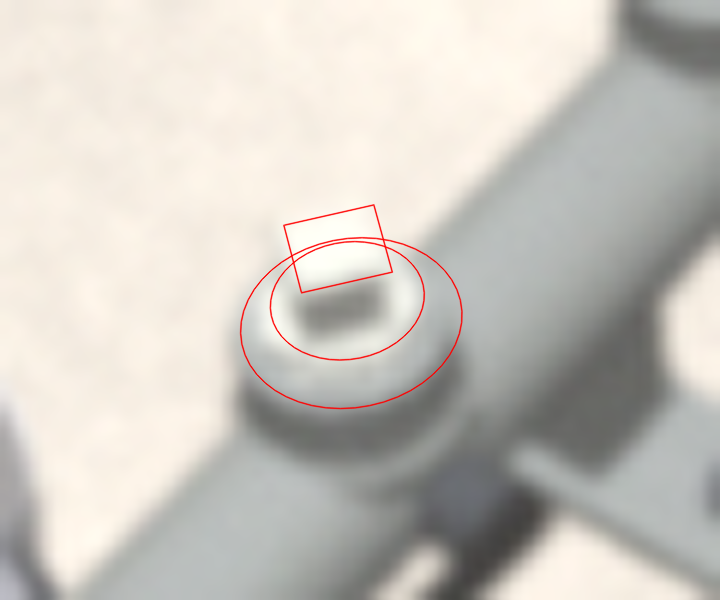

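The top overlay (drawn for x 627, y -26.5, yaw 47°) fits the plug's head and shoulder to about 1 mm. In the side view the head sits about 3 mm lower than drawn, which is calibration bias. I'll use picture-relative alignment there. Next I go down to the key.

Request:
play_rows([
  [[32,18.4,-14.5,-0.6,0,0,93],[32,18.5,-14.3,-0.6,0,0,93],[30,0,0,0,0,0,93],[30,0,0,0,0,0,93],[0,0,0,0,0,0,93]],
])

```text
time: 2.2
eef_pos: [423.2, -152.9, 277.4]
ee_rot: [[-0.005, 0.874, 0.485], [0.002, 0.485, -0.874], [-1.0, -0.003, -0.004]]
ft_force: [-0.0, 0.4, -0.7]
opening: 92.7
```

```bash
python3 - <<'E'
from h import *
s=ctrl.get_state();print(s["eef_pos"],yawz(s["ee_rot"]),s["joints"],s["ft_force"],s["ft_torque"])
T=avg("top",1);S=avg("side",1)
show(T,290,180,80,80,7,"pics/g_t.png");show(S,310,140,100,90,7,"pics/g_s.png",gain=1)
E
```

```text
[ 423.186 -152.945  277.362] -60.962716915095164 [-0.404 -0.332  2.062  0.     1.417  0.66 ] [-0.014  0.43  -0.696] [-0.003 -0.018 -0.011]
```

View pics/g_t.png

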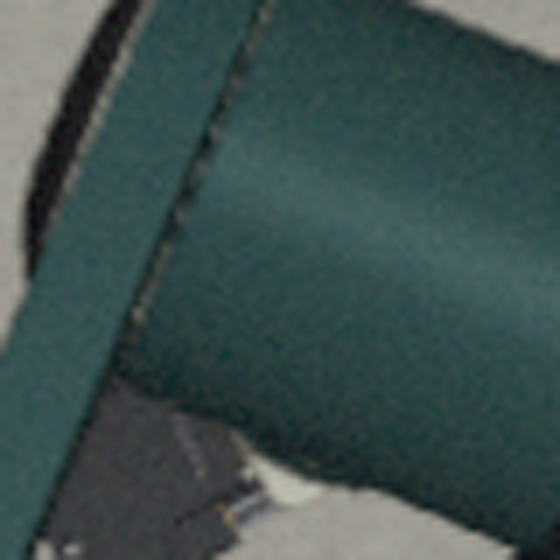

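View pics/g_s.png

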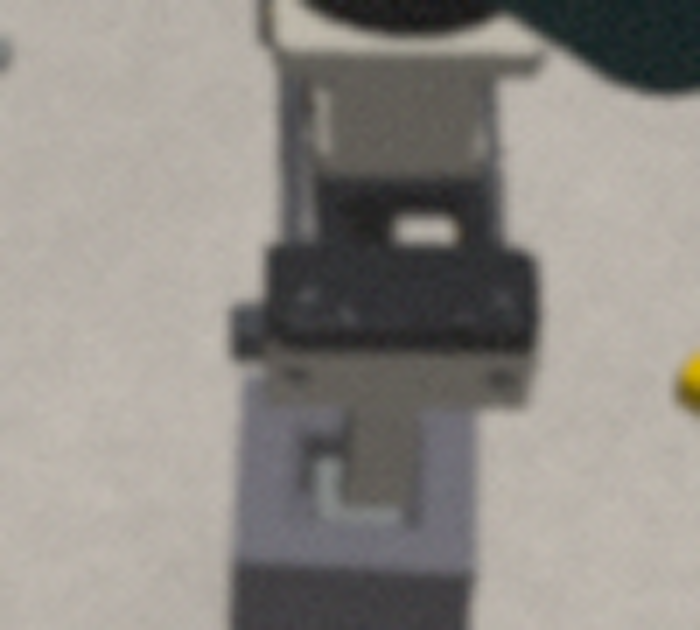

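The side view shows the gripper straddling the bar. The near finger, at about (365,205) full-frame, is roughly 1.5 mm off the shank along the bar. I'll shift by that and close.

Request:
play_rows([
  [[0,1.5,0,0,0,0,40],[0,0,0,0,0,0,10],[0,0,0,0,0,0,5],[0,0,0,0,0,0,5],[0,0,0,0,0,0,5]],
], squeeze=60)

```text
time: 2.8
eef_pos: [425.2, -152.8, 281.0]
ee_rot: [[0.0, 0.875, 0.485], [-0.0, 0.485, -0.875], [-1.0, 0.0, 0.0]]
ft_force: [-0.4, -0.4, 0.5]
opening: 57.8
```

Request:
play_rows([
  [[0,0,0,0,0,0,5],[0,0,0,0,0,0,5]],
])

```text
time: 3.0
eef_pos: [425.2, -152.8, 280.7]
ee_rot: [[-0.0, 0.875, 0.485], [-0.0, 0.485, -0.875], [-1.0, -0.0, -0.0]]
ft_force: [0.6, 0.0, 0.3]
opening: 41.6
```

Request:
play_rows([
  [[3.7,0,0,0,0,0,5],[0,0,0,0,0,0,5],[0,0,0,0,0,0,5],[0,0,0,0,0,0,5],[0,0,0,0,0,0,5]],
])

```text
time: 3.5
eef_pos: [425.2, -152.8, 276.9]
ee_rot: [[-0.0, 0.875, 0.485], [0.0, 0.485, -0.875], [-1.0, -0.0, -0.0]]
ft_force: [-0.4, 0.1, -2.6]
opening: 13.3
```

Request:
play_rows([
  [[0,0,0,0,0,0,5],[0,0,0,0,0,0,5]],
])

```text
time: 3.7
eef_pos: [425.2, -152.8, 277.0]
ee_rot: [[-0.0, 0.875, 0.485], [0.0, 0.485, -0.875], [-1.0, -0.0, -0.0]]
ft_force: [-0.2, -0.2, -1.5]
opening: 13.6
```

Request:
play_rows([
  [[-20,0,0,0,0,0,5],[-40,0,0,0,0,0,5],[-40,0,0,0,0,0,5],[-30,0,0,0,0,0,5],[0,0,0,0,0,0,5]],
])

```text
time: 4.2
eef_pos: [425.3, -152.8, 411.4]
ee_rot: [[0.005, 0.875, 0.485], [-0.002, 0.485, -0.875], [-1.0, 0.004, 0.005]]
ft_force: [-0.8, -1.5, -2.6]
opening: 13.6
```

```bash
python3 - <<'E'
from h import *
s=ctrl.get_state();print(s["eef_pos"],yawz(s["ee_rot"]),s["ft_force"],s["ft_torque"],s["opening"])
plan([626,-26,s["eef_pos"][2]],47,n=14,open_=5)
E
```

```text
[ 425.284 -152.795  411.373] -60.992520172182445 [-0.794 -1.476 -2.618] [-0.031  0.053 -0.001] 13.592194746156718
14 rows; from [ 425.284 -152.795  411.373] -60.99 to [626, -26, np.float64(411.3725359295861)] 47
[[0.0,16.9,-1.0,-7.71,0,0,5],[0.0,16.9,1.3,-7.71,0,0,5],[0.0,16.6,3.6,-7.71,0,0,5],[0.0,15.9,5.8,-7.71,0,0,5],[0.0,15.0,7.9,-7.71,0,0,5]]
[[0.0,13.8,9.8,-7.71,0,0,5],[0.0,12.4,11.6,-7.71,0,0,5],[0.0,10.7,13.1,-7.71,0,0,5],[0.0,8.9,14.4,-7.71,0,0,5],[0.0,6.9,15.5,-7.71,0,0,5]]
[[0.0,4.7,16.3,-7.71,0,0,5],[0.0,2.5,16.8,-7.71,0,0,5],[0.0,0.2,17.0,-7.71,0,0,5],[0.0,-2.1,16.8,-7.71,0,0,5]]
```

Request:
play_rows([
  [[0,16.9,-1,-7.71,0,0,5],[0,16.9,1.3,-7.71,0,0,5],[0,16.6,3.6,-7.71,0,0,5],[0,15.9,5.8,-7.71,0,0,5],[0,15,7.9,-7.71,0,0,5]],
])

```text
time: 4.7
eef_pos: [497.4, -107.1, 405.7]
ee_rot: [[-0.001, 0.377, 0.926], [0.0, 0.926, -0.377], [-1.0, -0.0, -0.001]]
ft_force: [-0.4, 0.4, -2.0]
opening: 13.4
```

Request:
play_rows([
  [[0,13.8,9.8,-7.71,0,0,5],[0,12.4,11.6,-7.71,0,0,5],[0,10.7,13.1,-7.71,0,0,5],[0,8.9,14.4,-7.71,0,0,5],[0,6.9,15.5,-7.71,0,0,5]],
])

```text
time: 5.2
eef_pos: [569.1, -61.9, 405.6]
ee_rot: [[-0.002, -0.283, 0.959], [0.0, 0.959, 0.283], [-1.0, 0.001, -0.001]]
ft_force: [-0.1, -0.4, -2.6]
opening: 13.4
```

Request:
play_rows([
  [[0,4.7,16.3,-7.71,0,0,5],[0,2.5,16.8,-7.71,0,0,5],[0,0.2,17,-7.71,0,0,5],[0,-2.1,16.8,-7.71,0,0,5],[0,0,0,0,0,0,5]],
])

```text
time: 5.7
eef_pos: [627.0, -25.4, 405.1]
ee_rot: [[-0.002, -0.734, 0.679], [0.0, 0.679, 0.734], [-1.0, 0.002, -0.001]]
ft_force: [0.5, 0.3, -2.5]
opening: 13.8
```

```bash
python3 - <<'E'
from h import *
s=ctrl.get_state();print(s["eef_pos"],yawz(s["ee_rot"]),s["joints"],s["ft_force"],s["ft_torque"],s["opening"])
T=avg("top",3);S=avg("side",3);np.save("T1",T);np.save("S1",S)
show(T,230,90,90,80,8,"pics/h_t.png");show(S,200,110,100,110,7,"pics/h_s.png",gain=1)
E
```

```text
[626.984 -25.389 405.123] 47.21046126607266 [-0.081  0.014  1.548  0.     1.582 -0.905] [ 0.518  0.29  -2.451] [-0.101 -0.068  0.   ] 13.756653139118168
```

View pics/h_t.png

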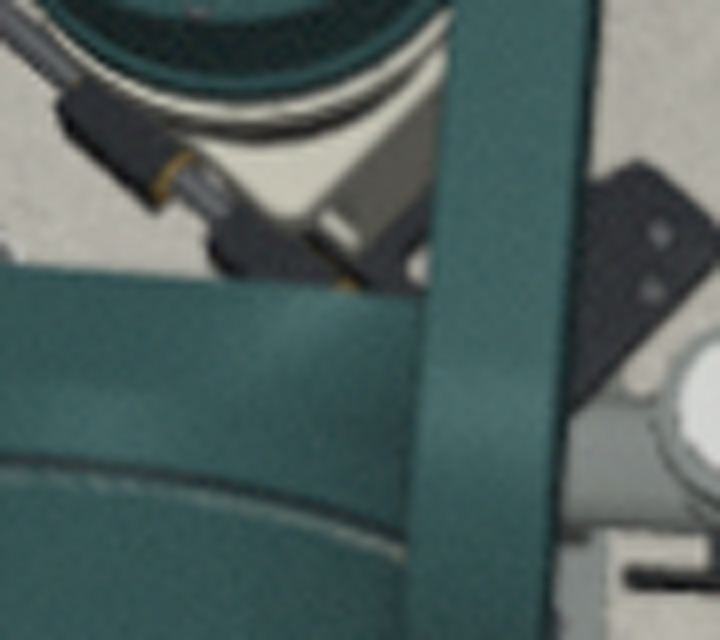

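View pics/h_s.png

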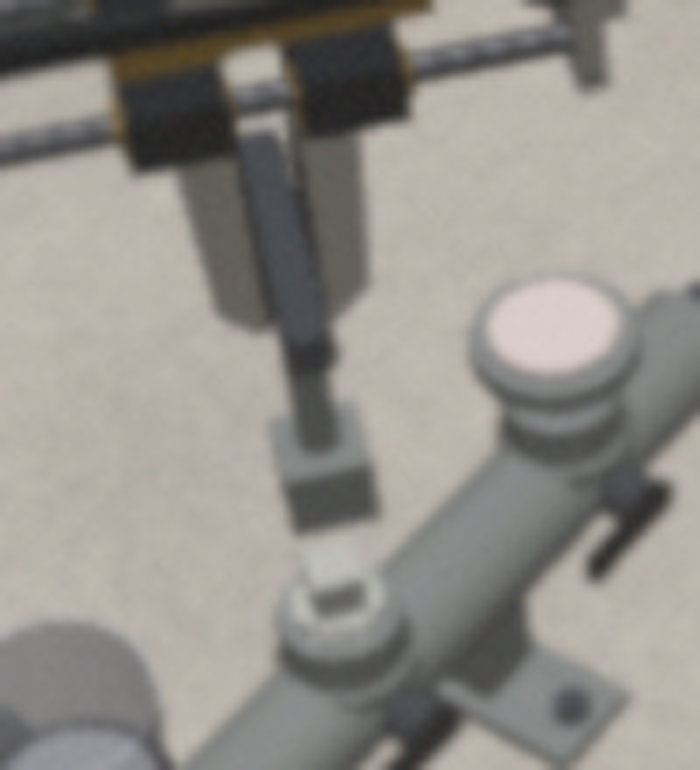

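```bash
cat >> h.py <<'E'
def polymask(p,off,shape,k=8,sig=.5):
    m=np.zeros((shape[0]*k,shape[1]*k),np.float32)
    q=(np.asarray(p)-off+.5)*k-.5
    cv2.fillPoly(m,[np.round(q*16).astype(np.int32)],1,cv2.LINE_AA,4)
    m=cv2.resize(m,(shape[1],shape[0]),interpolation=cv2.INTER_AREA)
    return cv2.GaussianBlur(m,(0,0),sig)
def faces(n,x,y,yaw,w,z0,z1,tilt=None):
    """visible faces of prism: list of polygons (top first)"""
    b=lambda z:np.array([[x+np.cos(yaw+a)*w*2**.5/2,y+np.sin(yaw+a)*w*2**.5/2,z] for a in np.pi/4*np.array([1,3,5,7])])
    lo,hi=b(z0),b(z1);C=ctrl.camera_info(n)["extrinsics"][:3,3];out=[proj(n,hi)]
    for i in range(4):
        j=(i+1)%4;nrm=np.array([np.cos(yaw+np.pi/2*(i+1)),np.sin(yaw+np.pi/2*(i+1)),0])
        if nrm@(C-(lo[i]+hi[j])/2)>0: out.append(proj(n,[lo[i],lo[j],hi[j],hi[i]]))
    return out
def fitprism(im,n,x0,w,z0,z1,rad=3,disc=None,freez=False,dark=1):
    g=im.mean(2);f=faces(n,*x0[:3],w,z0,z1 if not freez else z0+x0[3])
    allp=np.vstack(f);off=np.floor(allp.min(0)).astype(int)-8;sh=(np.ceil(allp.max(0))-off+9).astype(int)[::-1]
    G=crop(g,off[0],off[1],sh[1],sh[0])
    W=cv2.dilate(sum(polymask(p,off,sh) for p in f)>.3,None) if 0 else None
    m=(sum(polymask(p,off,sh) for p in f)>.3).astype(np.uint8)
    W=cv2.dilate(m,np.ones((2*rad+1,)*2,np.uint8)).astype(bool)
    if disc is not None: W&=polymask(proj(n,disc),off,sh)>.6
    vv,uu=np.mgrid[:sh[0],:sh[1]]
    def cost(p,full=False):
        f=faces(n,*p[:3],w,z0,z1 if not freez else z0+p[3])
        M=[polymask(q,off,sh) for q in f]
        A=np.stack([m[W] for m in M]+[(1-sum(M))[W]]+[((1-sum(M))*uu)[W],((1-sum(M))*vv)[W]],1)
        c,*_=np.linalg.lstsq(A,G[W],rcond=None);r=A@c-G[W]
        return (r@r/len(r)) if not full else (r.std(),c)
    best=None
    for d in (3,1.):
        p0=np.array(x0,float) if best is None else best.x
        sx=np.vstack([p0]+[p0+e for e in np.diag([d,d,.1]+([2] if freez else []))])
        best=minimize(cost,p0,method="Nelder-Mead",options=dict(initial_simplex=sx,xatol=.01,fatol=1e-3,maxiter=300))
    return best.x,best.fun,cost(best.x,True),faces(n,*best.x[:3],w,z0,z1 if not freez else z0+best.x[3])
E
python3 - <<'E'
from h import *
S0=np.load("S0.npy");T0=np.load("T0.npy");S1=np.load("S1.npy")
y=np.radians(47)
r=fitprism(S0,"side",[625,-23,y],16,94,108,rad=2,disc=circ(626,-22,13,94).repeat(1,0) if 0 else None);print("plug side",r[0],np.degrees(r[0][2]),r[1],r[2]);F=r[3]
r=fitprism(T0,"top",[627,-26.5,y],16,94,108,rad=2);print("plug top",r[0],np.degrees(r[0][2]),r[1],r[2]);FT=r[3]
rim=405.12-267
r=fitprism(S1,"side",[625,-23,y,25],26,rim,0,rad=2,freez=True);print("key side",r[0],np.degrees(r[0][2]),r[1],r[2])
show(S1,215,150,60,60,12,"pics/f_s1.png",r[3],1);show(S0,220,170,60,50,12,"pics/f_s0.png",F,1);show(T0,250,115,60,50,12,"pics/f_t0.png",FT)
E
```

```text
plug side [628.333 -25.746   0.843] 48.29402945860786 68.55232773061434 (np.float64(8.279633308946377), array([193.075, 120.153, 144.538, 209.504,  -0.642,  -2.031]))
plug top [630.946 -26.065   0.844] 48.375281380943285 90.6335854424041 (np.float64(9.520167301177228), array([121.969,  71.406,  70.589,  96.814,   0.051,   0.013]))
key side [627.333 -26.74    0.903  25.048] 51.765043762219854 312.59209382615273 (np.float64(17.680274144541784), array([117.704,  87.218, 183.179, 156.508,  -0.315,   0.963]))
```

View pics/f_s1.png

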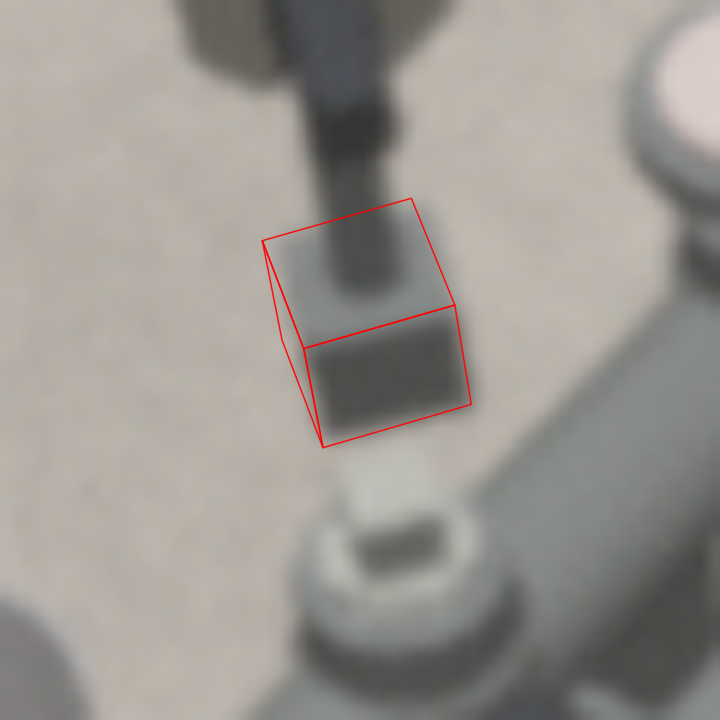

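View pics/f_s0.png

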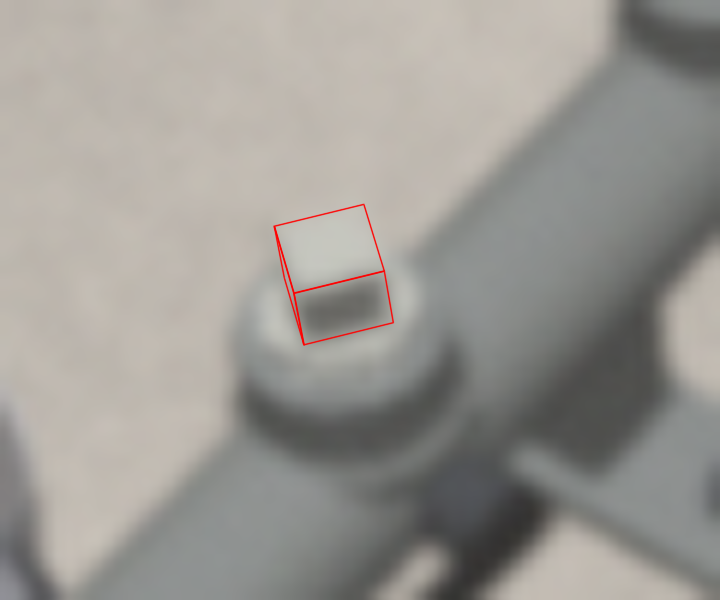

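View pics/f_t0.png

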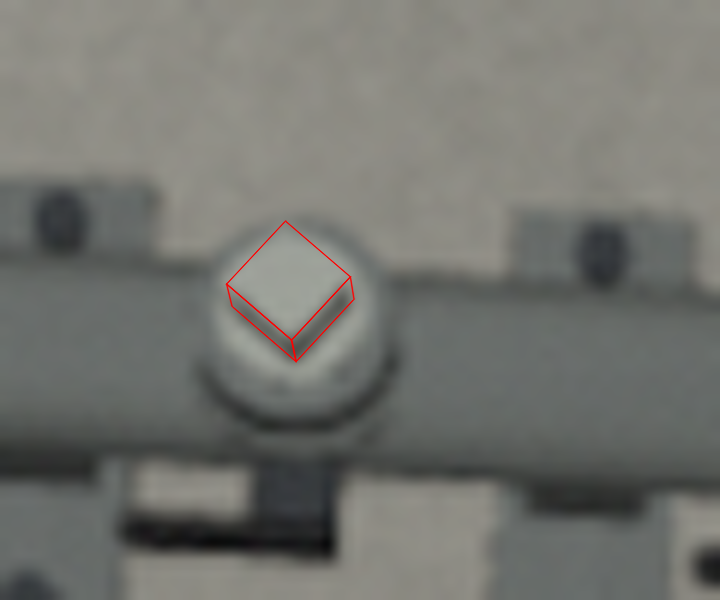

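```bash
cat >> h.py <<'E'
def fitkey(im,rim,x0,h=25.,yaw=None,tool=None,bgm=None,R=2):
    """side-view fit of socket box using dark near face + top face, shank strip excluded"""
    n="side";g=im.mean(2);fx=yaw is not None
    p0=[x0[0],x0[1],h]+([] if fx else [x0[2]])
    F=lambda p:faces(n,p[0],p[1],yaw if fx else p[3],26,rim,rim+p[2])
    f=F(p0);allp=np.vstack(f);off=np.floor(allp.min(0)).astype(int)-8;sh=(np.ceil(allp.max(0))-off+9).astype(int)[::-1]
    G=crop(g,off[0],off[1],sh[1],sh[0])
    m=(sum(polymask(p,off,sh) for p in f)>.3).astype(np.uint8)
    W=cv2.dilate(m,np.ones((2*R+1,)*2,np.uint8)).astype(bool)
    sk=np.vstack([circ(x0[0],x0[1],8.5,rim+h-1),circ(x0[0],x0[1],8.5,rim+90)])
    W&=hullmask(proj(n,sk),off,sh)<.2
    if bgm is not None: W&=hullmask(bgm,off,sh)<.1
    vv,uu=np.mgrid[:sh[0],:sh[1]]
    def cost(p,full=False):
        M=[polymask(q,off,sh) for q in F(p)];b=1-sum(M)
        A=np.stack([m[W] for m in M]+[b[W],(b*uu)[W],(b*vv)[W]],1)
        c,*_=np.linalg.lstsq(A,G[W],rcond=None);r=A@c-G[W]
        return r@r/len(r) if not full else c
    b=np.array(p0,float)
    for d in(3,1):
        sx=np.vstack([b]+[b+e for e in np.diag([d,d,1.5]+([] if fx else [.06]))])
        o=minimize(cost,b,method="Nelder-Mead",options=dict(initial_simplex=sx,xatol=.01,fatol=1e-3,maxiter=400));b=o.x
    return b,o.fun,cost(b,True),F(b)
E
cat > fk.py <<'E'
from h import *
S1=np.load("S1.npy")
rim=405.12-267
hd=np.vstack(faces("side",628.3,-25.7,.843,17.5,93,109))
for yw in (np.radians(45),np.radians(47.2),np.radians(49),None):
    r=fitkey(S1,rim,[627,-25,.82],yaw=yw,bgm=hd);print("key",r[0],r[1],r[2])
    if yw and abs(yw-.823)<.01: show(S1,215,150,60,60,12,"pics/f_s2.png",r[3],1)
E
python3 fk.py
```

```text
key [626.45  -28.194  22.975] 34.79111936739567 [136.071  83.518 156.669 176.411  -0.04   -0.067]
key [626.655 -28.     22.887] 28.48075254718882 [136.265  83.653 157.417 177.337  -0.114  -0.047]Traceback (most recent call last):
  File "fk.py", line 6, in <module>
    r=fitkey(S1,rim,[627,-25,.82],yaw=yw,bgm=hd);print("key",r[0],r[1],r[2])
  File "h.py", line 106, in fitkey
    o=minimize(cost,b,method="Nelder-Mead",options=dict(initial_simplex=sx,xatol=.01,fatol=1e-3,maxiter=400));b=o.x
    res = _minimize_neldermead(fun, x0, args, callback, bounds=bounds,
                               **options)
    fxr = func(xr)
    fx = function(np.copy(x), *(wrapper_args + args))
  File "h.py", line 99, in cost
    M=[polymask(q,off,sh) for q in F(p)];b=1-sum(M)
                                   ~^^^
  File "h.py", line 89, in <lambda>
    F=lambda p:faces(n,p[0],p[1],yaw if fx else p[3],26,rim,rim+p[2])
               ~~~~~^^^^^^^^^^^^^^^^^^^^^^^^^^^^^^^^^^^^^^^^^^^^^^^^^
  File "h.py", line 59, in faces
    lo,hi=b(z0),b(z1);C=ctrl.camera_info(n)["extrinsics"][:3,3];out=[proj(n,hi)]
                        ~~~~~~~~~~~~~~~~^^^
ValueError: time passes only in moves, steps and waits
```

View pics/f_s2.png

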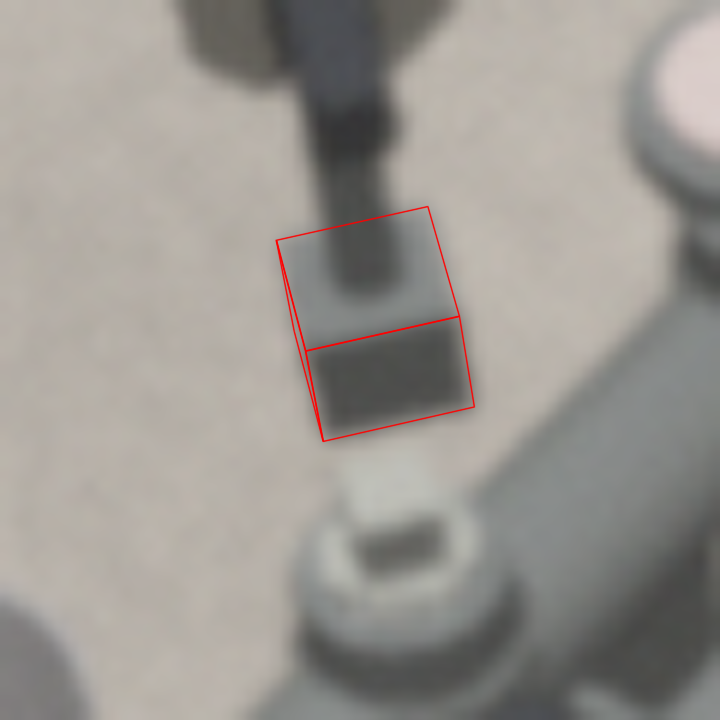

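```bash
sed -i 's/ctrl\.camera_info(/cinfo(/g' h.py; sed -i 's/^from station import ctrl/from station import ctrl\nfrom functools import lru_cache\n@lru_cache(None)\ndef cinfo(n):return ctrl.camera_info(n)/' h.py
sed -i 's/sig=.5)/sig=None)/; s/return cv2.GaussianBlur(m,(0,0),sig)/return cv2.GaussianBlur(m,(0,0),sig or SIG)/; s/^np.set_print/SIG=.5\nnp.set_print/' h.py
cat > fk.py <<'E'
import h
from h import *
S1=np.load("S1.npy");S0=np.load("S0.npy");T0=np.load("T0.npy")
rim=405.12-267
hd=np.vstack(faces("side",628.3,-25.7,.843,17.5,93,109))
for sg in(.5,.8,1.1):
  h.SIG=sg
  for yw in (np.radians(45),np.radians(47.2),np.radians(49),None):
    r=fitkey(S1,rim,[627,-25,.82],yaw=yw,bgm=hd);print(sg,"key",r[0],r[1])
  r=fitprism(S0,"side",[628,-25.5,.83],16,94,108,rad=2);print(sg,"plug side",r[0],r[1])
  r=fitprism(T0,"top",[629,-26.5,.83],16,94,108,rad=2);print(sg,"plug top",r[0],r[1])
print(ctrl.get_state()["time"])
E
python3 fk.py
```

```text
0.5 key [626.45  -28.194  22.975] 34.79111936739567
0.5 key [626.655 -28.     22.887] 28.48075254718882
0.5 key [627.109 -27.838  22.428] 30.218937242805765
0.5 key [626.914 -27.967  22.104   0.835] 28.400312313748444
0.5 plug side [628.381 -25.524   0.871] 56.01902701523935
0.5 plug top [630.647 -26.08    0.842] 80.87868825764151
0.8 key [626.523 -28.349  22.68 ] 12.62885180308915
0.8 key [626.72  -28.012  22.446] 8.153328881618265
0.8 key [626.997 -27.788  22.795] 10.60654842985794
0.8 key [626.842 -27.847  22.546   0.843] 9.12296817766121
0.8 plug side [628.409 -25.729   0.843] 59.70631738738283
0.8 plug top [630.96  -26.068   0.844] 97.9316967915025
1.1 key [626.18  -28.284  22.741] 16.292034419722924
1.1 key [626.452 -28.114  23.07 ] 13.677282006759253
1.1 key [627.103 -27.809  22.412] 16.09848375532375
1.1 key [626.765 -27.776  23.02    0.835] 15.07211926107693
1.1 plug side [628.445 -25.74    0.846] 72.25058483459104
1.1 plug top [631.2   -26.068   0.816] 111.80329877860822
6.0
```

```bash
python3 - <<'E'
from h import *
plan([628.7,-23.1,380],48.3,n=2,open_=5)
E
```

```text
2 rows; from [625.537 -26.53  407.023] 46.84 to [628.7, -23.1, 380] 48.3
[[13.5,0.0,2.3,-0.73,0,0,5],[13.5,-0.0,2.3,-0.73,0,0,5]]
```

```bash
cat > fk2.py <<'E'
import h
from h import *
S1=np.load("S1.npy")
h.SIG=.8
hd=np.vstack(faces("side",628.3,-25.7,.843,17.5,93,109))
for rim in(139,140.):
  for yw in (np.radians(46.84),None):
    r=fitkey(S1,rim,[627,-25,.82],yaw=yw,bgm=hd);print(rim,"key",r[0],r[1])
s=ctrl.get_state();print(s["eef_pos"],yawz(s["ee_rot"]))
E
python3 fk2.py
```

```text
139 key [626.052 -27.496  22.707] 9.131408583421416
139 key [626.336 -27.517  22.334   0.832] 9.044720740734931
140.0 key [625.4   -26.813  22.729] 9.099735186003839
140.0 key [625.614 -26.793  22.499   0.829] 9.00482382986408
[625.537 -26.53  407.023] 46.84087359452344
```

```bash
python3 - <<'E'
from h import *
plan([628.4,-25.5,381],48.3,n=2,open_=5)
E
```

```text
2 rows; from [625.537 -26.53  407.023] 46.84 to [628.4, -25.5, 381] 48.3
[[13.0,-0.7,1.4,-0.73,0,0,5],[13.0,-0.7,1.3,-0.73,0,0,5]]
```

Request:
play_rows([
  [[13,-0.7,1.4,-0.7,0,0,5],[13,-0.7,1.3,-0.7,0,0,5],[0,0,0,0,0,0,5],[0,0,0,0,0,0,5],[0,0,0,0,0,0,5]],
])

```text
time: 6.5
eef_pos: [628.9, -25.2, 381.3]
ee_rot: [[0.0, -0.747, 0.665], [-0.0, 0.665, 0.747], [-1.0, -0.0, 0.0]]
ft_force: [1.3, -0.3, -1.6]
opening: 13.8
```

```bash
cat > fk3.py <<'E'
import h
from h import *
s=ctrl.get_state();print(s["eef_pos"],yawz(s["ee_rot"]),s["ft_force"],s["ft_torque"])
S1=avg("side",3);np.save("S2",S1)
s=ctrl.get_state();print(s["eef_pos"],yawz(s["ee_rot"]),s["ft_force"],s["ft_torque"])
h.SIG=.8;rim=s["eef_pos"][2]-267
hd=np.vstack(faces("side",628.3,-25.7,.843,17.5,93,109))
for yw in (np.radians(yawz(s["ee_rot"])),None):
    r=fitkey(S1,rim,[628,-25,.82],yaw=yw,bgm=hd);print(rim,"key",r[0],r[1])
show(S1,215,160,60,50,12,"pics/f_s3.png",r[3],1)
E
python3 fk3.py
```

```text
[628.858 -25.155 381.327] 48.33683955949209 [ 1.309 -0.329 -1.633] [-0.013 -0.188 -0.008]
[628.84  -25.149 381.515] 48.3439201092576 [ 0.175 -0.432 -2.235] [ 0.015 -0.132 -0.008]
114.51466320876693 key [628.439 -24.996  24.729] 61.329581678834536
114.51466320876693 key [628.785 -25.262  24.45    0.858] 58.365298860561346
```

View pics/f_s3.png

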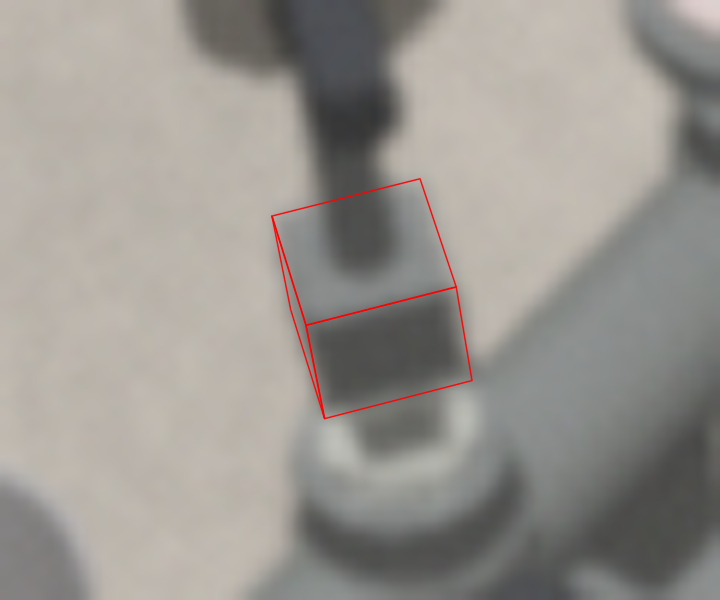

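The socket sits above the head, which shows below it at about (246,196) full-frame, and the faces are parallel. I'll nudge by half a millimetre and go down gently.

```bash
python3 - <<'E'
from h import *
plan([628.5,-25.55,374],48.3,n=2,open_=5)
E
```

```text
2 rows; from [628.84  -25.149 381.515] 48.34 to [628.5, -25.55, 374] 48.3
[[3.8,-0.0,-0.3,0.02,0,0,5],[3.8,-0.0,-0.3,0.02,0,0,5]]
```

Request:
play_rows([
  [[3.5,0,-0.3,0,0,0,5],[3,0,-0.2,0,0,0,5],[1.5,0,0,0,0,0,5],[0,0,0,0,0,0,5]],
])

```text
time: 7.05
eef_pos: [628.5, -25.5, 372.6]
ee_rot: [[-0.001, -0.747, 0.665], [0.0, 0.665, 0.747], [-1.0, 0.0, -0.0]]
ft_force: [-0.2, -0.0, -1.6]
opening: 13.2
```

```bash
python3 - <<'E'
from h import *
s=ctrl.get_state();print(s["eef_pos"],yawz(s["ee_rot"]),s["ft_force"],s["ft_torque"])
E
```

```text
[628.456 -25.507 372.647] 48.34765560737389 [-0.194 -0.04  -1.584] [-0.02  -0.139 -0.006]
```

Request:
play_rows([
  [[3,0,0,0,0,0,5],[3,0,0,0,0,0,5],[3,0,0,0,0,0,5],[0,0,0,0,0,0,5]],
])

```text
time: 7.45
eef_pos: [628.4, -25.5, 363.4]
ee_rot: [[-0.001, -0.747, 0.665], [0.0, 0.665, 0.747], [-1.0, 0.001, -0.0]]
ft_force: [-0.5, 0.1, -2.0]
opening: 13.3
```

```bash
python3 - <<'E'
from h import *
s=ctrl.get_state();print(s["eef_pos"],yawz(s["ee_rot"]),s["ft_force"],s["ft_torque"])
S1=avg("side",1);show(S1,215,160,60,50,12,"pics/f_s4.png",[],1)
E
```

```text
[628.434 -25.507 363.398] 48.34743497140606 [-0.545  0.097 -1.964] [-0.058 -0.073  0.05 ]
```

View pics/f_s4.png

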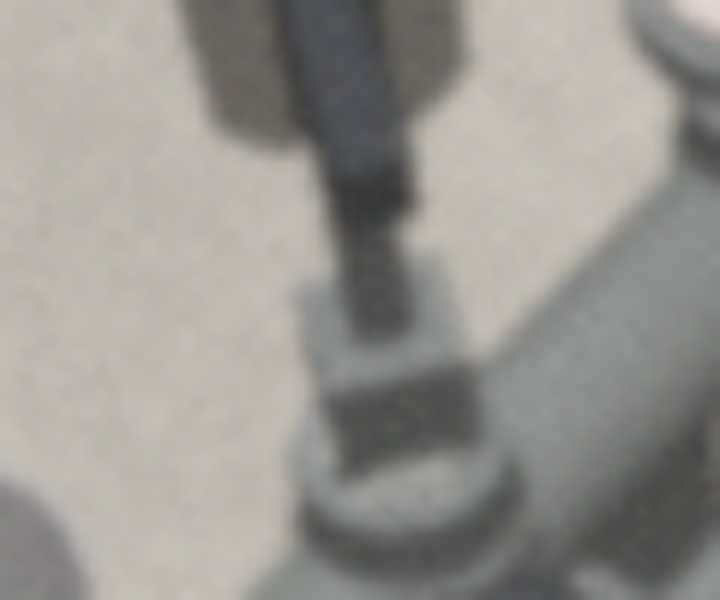

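The socket is now over the head, with the rim 2.4 mm above the shoulder and no contact force. I'll go fully down.

Request:
play_rows([
  [[1,0,0,0,0,0,5],[1,0,0,0,0,0,5],[0,0,0,0,0,0,5]],
])

```text
time: 7.8
eef_pos: [628.5, -25.5, 362.0]
ee_rot: [[-0.0, -0.747, 0.665], [0.0, 0.665, 0.747], [-1.0, 0.0, 0.0]]
ft_force: [-0.4, -0.2, -2.1]
opening: 13.9
```

```bash
cat > st.py <<'E'
from h import *
s=ctrl.get_state();print(round(s["time"],2),s["eef_pos"],"yaw",round(yawz(s["ee_rot"]),2),"j6",round(s["joints"][5],3),s["ft_force"],"tq",s["ft_torque"],round(s["opening"],2))
E
python3 st.py
```

```text
7.8 [628.476 -25.518 361.974] yaw 48.35 j6 -0.925 [-0.353 -0.232 -2.066] tq [ 0.014 -0.183 -0.05 ] 13.86
```

Request:
play_rows([
  [[0.7,0,0,3,0,0,5],[0,0,0,3,0,0,5],[0,0,0,3,0,0,5]],
])

```text
time: 8.1
eef_pos: [628.5, -25.4, 361.4]
ee_rot: [[0.0, -0.633, 0.775], [0.0, 0.775, 0.633], [-1.0, 0.0, 0.0]]
ft_force: [0.5, 1.0, -2.8]
opening: 13.7
```

```bash
python3 st.py
```

```text
8.1 [628.515 -25.4   361.382] yaw 39.24 j6 -0.766 [ 0.503  1.014 -2.796] tq [ 0.403 -0.264  0.166] 13.74
```

Request:
play_rows([
  [[0,0,0,3,0,0,5],[0,0,0,3,0,0,5],[0,0,0,3,0,0,5]],
])

```text
time: 8.4
eef_pos: [628.5, -25.4, 361.4]
ee_rot: [[0.0, -0.504, 0.864], [0.0, 0.864, 0.504], [-1.0, 0.0, 0.0]]
ft_force: [0.5, 1.4, -2.1]
opening: 13.1
```

```bash
python3 st.py
```

```text
8.4 [628.532 -25.358 361.351] yaw 30.25 j6 -0.609 [ 0.472  1.364 -2.079] tq [ 0.41  -0.329  0.32 ] 13.11
```

Request:
play_rows([
  [[0,0,0,3,0,0,5],[0,0,0,3,0,0,5],[0,0,0,3,0,0,5]],
])

```text
time: 8.7
eef_pos: [628.6, -25.4, 361.4]
ee_rot: [[0.0, -0.362, 0.932], [0.0, 0.932, 0.362], [-1.0, 0.0, 0.001]]
ft_force: [1.9, 1.1, -2.7]
opening: 13.3
```

```bash
python3 st.py
```

```text
8.7 [628.556 -25.354 361.384] yaw 21.25 j6 -0.452 [ 1.929  1.116 -2.732] tq [ 0.38  -0.395  0.26 ] 13.28
```

Request:
play_rows([
  [[0,0,0,3,0,0,5],[0,0,0,3,0,0,5],[0,0,0,3,0,0,5],[0,0,0,3,0,0,5]],
])

```text
time: 9.1
eef_pos: [628.6, -25.4, 361.4]
ee_rot: [[0.0, -0.161, 0.987], [0.0, 0.987, 0.161], [-1.0, 0.0, 0.001]]
ft_force: [2.9, 0.8, -1.9]
opening: 13.8
```

```bash
python3 st.py
```

```text
9.1 [628.576 -25.375 361.351] yaw 9.25 j6 -0.242 [ 2.946  0.843 -1.94 ] tq [ 0.238 -0.57   0.345] 13.8
```

Request:
play_rows([
  [[0,0,0,3,0,0,5],[0,0,0,3,0,0,5]],
])

```text
time: 9.3
eef_pos: [628.6, -25.4, 361.3]
ee_rot: [[0.001, -0.057, 0.998], [0.0, 0.998, 0.057], [-1.0, 0.0, 0.001]]
ft_force: [1.4, 0.8, -2.7]
opening: 13.6
```

```bash
python3 st.py
```

```text
9.3 [628.591 -25.371 361.34 ] yaw 3.25 j6 -0.138 [ 1.423  0.794 -2.673] tq [ 0.271 -0.567  0.315] 13.61
```

Request:
play_rows([
  [[0,0,0,3,0,0,5],[0,0,0,3,0,0,5],[0,0,0,3,0,0,5]],
])

```text
time: 9.6
eef_pos: [628.6, -25.4, 361.3]
ee_rot: [[0.001, 0.1, 0.995], [0.0, 0.995, -0.1], [-1.0, 0.0, 0.001]]
ft_force: [2.6, 0.1, -3.9]
opening: 13.5
```

```bash
python3 st.py
```

```text
9.6 [628.61  -25.385 361.346] yaw -5.75 j6 0.019 [ 2.635  0.101 -3.893] tq [ 0.149 -0.605  0.279] 13.54
```

Request:
play_rows([
  [[0,0,0,3,0,0,5],[0,0,0,3,0,0,5],[0,0,0,3,0,0,5]],
])

```text
time: 9.9
eef_pos: [628.6, -25.4, 361.4]
ee_rot: [[0.001, 0.255, 0.967], [0.0, 0.967, -0.255], [-1.0, 0.0, 0.001]]
ft_force: [2.3, -0.0, -2.9]
opening: 13.4
```

```bash
python3 st.py
```

```text
9.9 [628.621 -25.433 361.399] yaw -14.76 j6 0.177 [ 2.344 -0.02  -2.89 ] tq [ 0.117 -0.718  0.313] 13.39
```

Request:
play_rows([
  [[0,0,0,3,0,0,5],[0,0,0,3,0,0,5],[0,0,0,3,0,0,5]],
])

```text
time: 10.2
eef_pos: [628.6, -25.5, 361.4]
ee_rot: [[0.001, 0.403, 0.915], [0.0, 0.915, -0.403], [-1.0, 0.0, 0.001]]
ft_force: [2.7, 1.0, -2.8]
opening: 13.4
```

```bash
python3 st.py
```

```text
10.2 [628.624 -25.465 361.421] yaw -23.76 j6 0.334 [ 2.655  0.982 -2.779] tq [ 0.052 -0.755  0.266] 13.41
```

Request:
play_rows([
  [[0,0,0,3,0,0,5],[0,0,0,3,0,0,5],[0,0,0,3,0,0,5]],
])

```text
time: 10.5
eef_pos: [628.6, -25.5, 361.4]
ee_rot: [[0.001, 0.541, 0.841], [0.0, 0.841, -0.541], [-1.0, 0.0, 0.001]]
ft_force: [3.3, -0.2, -3.1]
opening: 13.3
```

```bash
python3 st.py
```

```text
10.5 [628.642 -25.473 361.374] yaw -32.76 j6 0.491 [ 3.295 -0.207 -3.052] tq [-0.066 -0.771  0.296] 13.35
```

Request:
play_rows([
  [[0,0,0,3,0,0,5],[0,0,0,3,0,0,5],[0,0,0,3,0,0,5]],
])

```text
time: 10.8
eef_pos: [628.7, -25.5, 361.4]
ee_rot: [[0.001, 0.666, 0.746], [-0.0, 0.746, -0.666], [-1.0, 0.0, 0.001]]
ft_force: [3.4, -0.1, -3.1]
opening: 13.6
```

```bash
python3 st.py
```

```text
10.8 [628.654 -25.525 361.361] yaw -41.76 j6 0.648 [ 3.4   -0.14  -3.065] tq [-0.074 -0.752  0.308] 13.6
```

Request:
play_rows([
  [[0,0,0,3,0,0,5],[0,0,0,3,0,0,5],[0,0,0,3,0,0,5]],
])

```text
time: 11.1
eef_pos: [628.7, -25.6, 361.5]
ee_rot: [[0.001, 0.774, 0.633], [-0.0, 0.633, -0.774], [-1.0, 0.001, 0.001]]
ft_force: [3.4, -0.7, -2.8]
opening: 13.4
```

```bash
python3 st.py
```

```text
11.1 [628.651 -25.552 361.476] yaw -50.76 j6 0.805 [ 3.386 -0.7   -2.768] tq [-0.157 -0.74   0.424] 13.37
```

The taper is biting, so I switch to small steps.

Request:
play_rows([
  [[0,0,0,2,0,0,5]],
])

```text
time: 11.2
eef_pos: [628.7, -25.5, 361.5]
ee_rot: [[0.001, 0.796, 0.605], [-0.0, 0.605, -0.796], [-1.0, 0.001, 0.001]]
ft_force: [3.1, -0.2, -3.4]
opening: 13.5
```

```bash
python3 st.py
```

```text
11.2 [628.653 -25.546 361.474] yaw -52.75 j6 0.84 [ 3.146 -0.195 -3.393] tq [-0.201 -0.684  0.452] 13.46
```

Request:
play_rows([
  [[0,0,0,1.5,0,0,5]],
])

```text
time: 11.3
eef_pos: [628.6, -25.5, 361.5]
ee_rot: [[0.001, 0.811, 0.585], [-0.0, 0.585, -0.811], [-1.0, 0.001, 0.001]]
ft_force: [2.2, -0.1, -2.1]
opening: 13.3
```

```bash
python3 st.py
```

```text
11.3 [628.624 -25.529 361.515] yaw -54.21 j6 0.865 [ 2.233 -0.129 -2.088] tq [-0.265 -0.744  0.537] 13.27
```

Request:
play_rows([
  [[0,0,0,1.5,0,0,5]],
])

```text
time: 11.4
eef_pos: [628.6, -25.6, 361.5]
ee_rot: [[0.001, 0.826, 0.563], [-0.0, 0.563, -0.826], [-1.0, 0.0, 0.001]]
ft_force: [2.8, -1.5, -1.8]
opening: 13.7
```

```bash
python3 st.py
```

```text
11.4 [628.584 -25.559 361.494] yaw -55.71 j6 0.891 [ 2.826 -1.53  -1.788] tq [-0.279 -0.665  0.533] 13.72
```

Request:
play_rows([
  [[0,0,0,0.6,0,0,5]],
])

```text
time: 11.5
eef_pos: [628.6, -25.6, 361.5]
ee_rot: [[0.001, 0.832, 0.555], [-0.0, 0.555, -0.832], [-1.0, 0.0, 0.0]]
ft_force: [4.3, -1.0, -1.6]
opening: 13.4
```

```bash
python3 st.py
```

```text
11.5 [628.557 -25.574 361.492] yaw -56.31 j6 0.902 [ 4.33  -1.046 -1.574] tq [-0.34  -0.724  0.545] 13.37
```

Snug: about 0.55 N m, with all the readings lining up. I'll ease off within the play and lift.

Request:
play_rows([
  [[0,0,0,-3,0,0,5],[0,0,0,-3,0,0,5],[0,0,0,0,0,0,5]],
])

```text
time: 11.8
eef_pos: [628.5, -25.6, 361.5]
ee_rot: [[0.0, 0.768, 0.64], [-0.0, 0.64, -0.768], [-1.0, 0.0, 0.0]]
ft_force: [3.0, -1.1, -2.1]
opening: 13.6
```

```bash
python3 st.py
```

```text
11.8 [628.54  -25.577 361.511] yaw -50.21 j6 0.795 [ 3.002 -1.109 -2.127] tq [-0.224 -0.819 -0.017] 13.58
```

Request:
play_rows([
  [[-3,0,0,0,0,0,5],[-5,0,0,0,0,0,5],[-7,0,0,0,0,0,5],[-15,0,0,0,0,0,5],[-20,0,0,0,0,0,5]],
])

```text
time: 12.3
eef_pos: [628.3, -25.5, 412.4]
ee_rot: [[-0.001, 0.769, 0.639], [0.0, 0.639, -0.769], [-1.0, -0.001, -0.001]]
ft_force: [0.3, -0.2, -2.3]
opening: 13.4
```

```bash
python3 st.py; python3 - <<'E'
from h import *
S1=avg("side",3);np.save("S5",S1);show(S1,200,110,90,100,7,"pics/l_s.png",[],1)
E
python3 st.py
```

```text
12.3 [628.26  -25.455 412.363] yaw -50.27 j6 0.796 [ 0.337 -0.249 -2.322] tq [-0.039 -0.032  0.023] 13.43
12.45 [628.418 -25.483 413.399] yaw -50.27 j6 0.796 [-0.637  0.096 -1.02 ] tq [-0.024 -0.069  0.061] 13.72
```

View pics/l_s.png

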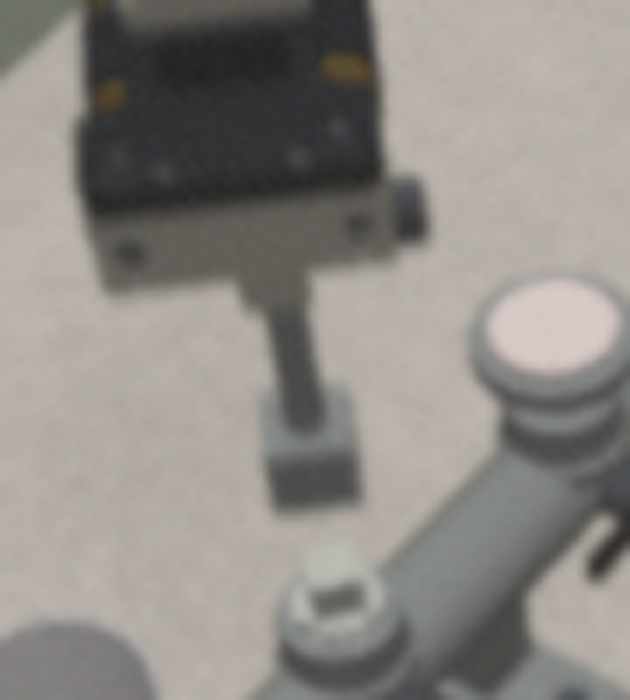

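```bash
cat > fk5.py <<'E'
import h
from h import *
S=np.load("S5.npy");h.SIG=.8
hd=np.vstack(faces("side",628.3,-25.7,.843,17.5,93,109))
yt=-50.27
for yw in(np.radians(yt),np.radians(yt+4),None):
    r=fitkey(S,413.2-267,[628,-25.5,np.radians(yt)],h=22.6,yaw=yw,bgm=hd,R=2);print(r[0],r[1],np.degrees(r[0][-1]))
# stand fits: top & side, prism 75 x45 
for n,f in(("top","T0.npy"),("side","S0.npy")):
    I=np.load(f);r=fitprism(I,n,[425,-151,np.radians(26)],75,0,45,rad=2);print(n,"stand",r[0],np.degrees(r[0][2]),r[1])
    show(I,300 if n=="top" else 325,190 if n=="top" else 165,75,75,8,f"pics/st_{n}.png",r[3],1)
E
python3 fk5.py
```

```text
[628.972 -26.908  22.875] 12.614202505864268 1310.6651890724058
[629.597 -26.484  22.398] 21.434746065405516 1283.3161674328396
[628.862 -26.867  22.756  -0.883] 12.4702884454471 -50.58514187894077
top stand [ 423.224 -147.54     0.438] 25.09824479388597 309.0257402237359
side stand [ 425.34  -150.636    0.476] 27.2785509228543 230.39108226703954
```

View pics/st_side.png

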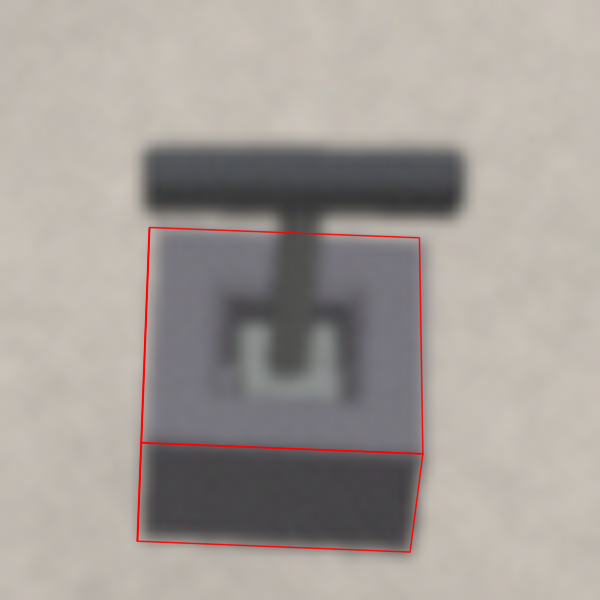

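View pics/st_top.png

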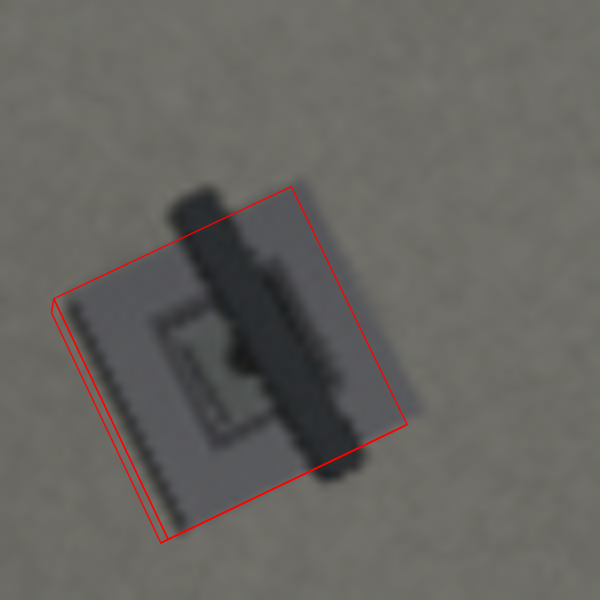

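Key and grip are still aligned to within 0.5°. In the side view the stand fit follows the block (its hole is around (361,209) full-frame). The top fit was thrown off by the bar, so I'll ignore it. Now I carry the key back.

```bash
python3 - <<'E'
from h import *
plan([425.3,-151,405],-63.5,n=7,open_=5)
E
```

```text
7 rows; from [628.418 -25.483 413.399] -50.27 to [425.3, -151, 405] -63.5
[[1.2,-33.8,-4.8,1.89,0,0,5],[1.2,-33.9,-3.6,1.89,0,0,5],[1.2,-34.0,-2.5,1.89,0,0,5],[1.2,-34.1,-1.4,1.89,0,0,5],[1.2,-34.1,-0.3,1.89,0,0,5]]
[[1.2,-34.1,0.9,1.89,0,0,5],[1.2,-34.1,2.0,1.89,0,0,5]]
```

Request:
play_rows([
  [[1.2,-33.8,-4.8,1.9,0,0,5],[1.2,-33.9,-3.6,1.9,0,0,5],[1.2,-34,-2.5,1.9,0,0,5],[1.2,-34.1,-1.4,1.9,0,0,5],[1.2,-34.1,-0.3,1.9,0,0,5]],
])

```text
time: 12.95
eef_pos: [482.1, -115.6, 404.4]
ee_rot: [[-0.001, 0.864, 0.503], [0.0, 0.503, -0.864], [-1.0, -0.001, -0.001]]
ft_force: [0.2, -0.9, -1.4]
opening: 14.0
```

Request:
play_rows([
  [[1.2,-34.1,0.9,1.9,0,0,5],[1.2,-34.1,2,1.9,0,0,5],[30,0,0,0,0,0,5],[30,0,0,0,0,0,5],[0,0,0,0,0,0,5]],
])

```text
time: 13.45
eef_pos: [424.4, -150.9, 338.9]
ee_rot: [[-0.005, 0.896, 0.445], [0.002, 0.445, -0.896], [-1.0, -0.004, -0.005]]
ft_force: [-0.9, -0.0, -1.1]
opening: 13.7
```

Request:
play_rows([
  [[10,0,0,0,0,0,5],[0,0,0,0,0,0,5],[0,0,0,0,0,0,5],[0,0,0,0,0,0,5]],
])

```text
time: 13.85
eef_pos: [425.6, -151.0, 333.9]
ee_rot: [[0.001, 0.895, 0.446], [-0.0, 0.446, -0.895], [-1.0, 0.001, 0.001]]
ft_force: [-0.6, 0.4, -1.8]
opening: 13.2
```

```bash
cat > fk6.py <<'E'
import h
from h import *
S=avg("side",3);np.save("S6",S);h.SIG=.8
s=ctrl.get_state();yt=yawz(s["ee_rot"]);rim=s["eef_pos"][2]-267;print(s["eef_pos"],yt,s["ft_force"],rim)
for yw in(np.radians(yt),None):
    r=fitkey(S,rim,[425,-151,np.radians(yt)],h=22.6,yaw=yw);print(r[0],r[1],np.degrees(r[0][-1]))
show(S,320,130,85,95,8,"pics/k6.png",r[3],1)
E
python3 fk6.py
```

```text
[ 425.426 -151.051  333.435] -63.54578521769415 [ 0.224  0.921 -2.062] 66.4351339419378
[ 423.889 -150.941   24.115] 39.613271518388515 1381.7041910736198
[ 424.41  -151.153   23.649   -1.117] 40.829820591451096 -64.02153276592026
```

View pics/k6.png

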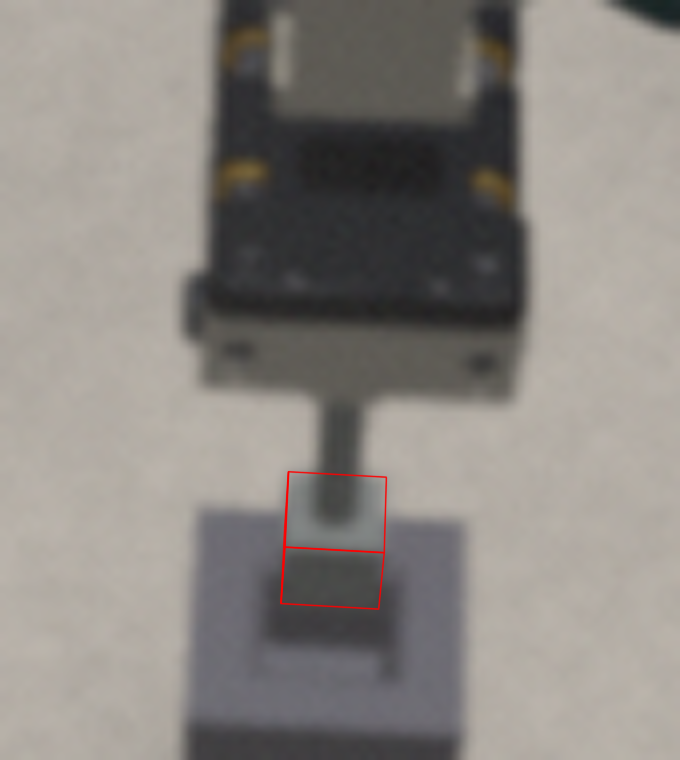

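The socket is above the hole: its centre column is about (361) full-frame and the hole's is about (361). The faces are parallel. I'll lower it slowly.

Request:
play_rows([
  [[10,0,0,0,0,0,5],[8,0,0,0,0,0,5],[5,0,0,0,0,0,5],[4,0,0,0,0,0,5],[0,0,0,0,0,0,5]],
])

```text
time: 14.5
eef_pos: [425.2, -151.0, 305.2]
ee_rot: [[-0.001, 0.895, 0.445], [0.0, 0.445, -0.895], [-1.0, -0.001, -0.001]]
ft_force: [0.3, 0.3, -1.3]
opening: 13.5
```

```bash
python3 st.py; python3 - <<'E'
from h import *
S=avg("side",1);show(S,320,150,85,85,8,"pics/k7.png",[],1)
E
```

```text
14.5 [ 425.248 -151.048  305.225] yaw -63.55 j6 0.711 [ 0.319  0.305 -1.313] tq [-0.029 -0.041 -0.004] 13.55
```

View pics/k7.png

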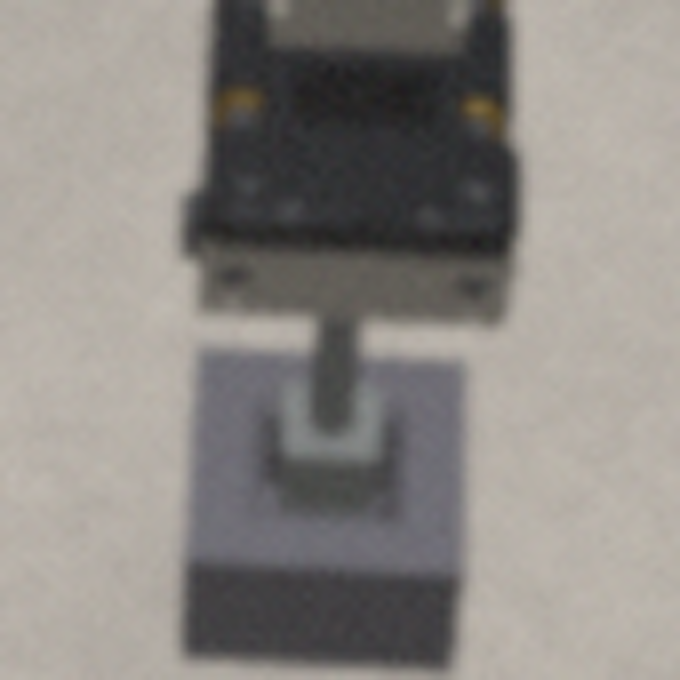

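The socket is 7 mm inside the hole and centred, with no contact force. I keep lowering.

Request:
play_rows([
  [[8,0,0,0,0,0,5],[8,0,0,0,0,0,5],[6,0,0,0,0,0,5],[4,0,0,0,0,0,5],[0,0,0,0,0,0,5]],
])

```text
time: 15.05
eef_pos: [425.2, -151.0, 279.2]
ee_rot: [[-0.001, 0.895, 0.445], [0.0, 0.445, -0.895], [-1.0, -0.001, -0.001]]
ft_force: [0.4, -0.5, -1.6]
opening: 13.7
```

Request:
play_rows([
  [[1,0,0,0,0,0,5],[0.7,0,0,0,0,0,5],[0,0,0,0,0,0,5]],
])

```text
time: 15.35
eef_pos: [425.3, -151.1, 278.4]
ee_rot: [[0.0, 0.895, 0.445], [-0.0, 0.445, -0.895], [-1.0, 0.0, 0.0]]
ft_force: [-0.3, -0.7, -0.9]
opening: 13.7
```

```bash
python3 st.py
```

```text
15.35 [ 425.343 -151.074  278.374] yaw -63.55 j6 0.711 [-0.309 -0.706 -0.947] tq [-0.022 -0.059 -0.022] 13.71
```

Request:
play_rows([
  [[0.7,0,0,0,0,0,5],[0.5,0,0,0,0,0,5],[0,0,0,0,0,0,5]],
])

```text
time: 15.65
eef_pos: [425.3, -151.1, 277.0]
ee_rot: [[-0.0, 0.895, 0.445], [0.0, 0.445, -0.895], [-1.0, -0.0, -0.0]]
ft_force: [0.1, 0.4, -2.1]
opening: 13.1
```

```bash
python3 st.py
```

```text
15.65 [ 425.318 -151.06   277.02 ] yaw -63.55 j6 0.711 [ 0.073  0.441 -2.113] tq [-0.054 -0.086  0.049] 13.1
```

Request:
play_rows([
  [[0.3,0,0,0,0,0,16],[0,0,0,0,0,0,22],[0,0,0,0,0,0,40],[0,0,0,0,0,0,60],[0,0,0,0,0,0,60]],
])

```text
time: 16.15
eef_pos: [425.3, -151.1, 276.8]
ee_rot: [[0.0, 0.895, 0.445], [-0.0, 0.445, -0.895], [-1.0, 0.0, 0.0]]
ft_force: [0.2, 0.7, -0.4]
opening: 41.6
```

Request:
play_rows([
  [[0,0,0,0,0,0,60],[0,0,0,0,0,0,60],[0,0,0,0,0,0,60]],
])

```text
time: 16.45
eef_pos: [425.3, -151.1, 276.7]
ee_rot: [[-0.0, 0.895, 0.445], [0.0, 0.445, -0.895], [-1.0, -0.0, -0.0]]
ft_force: [0.4, -0.3, 0.6]
opening: 59.2
```

Now straight up, then away toward -y so both cameras can see.

Request:
play_rows([
  [[-20,0,0,0,0,0,60],[-40,0,0,0,0,0,60],[-45,0,0,0,0,0,60],[-30,0,0,0,0,0,60],[0,0,45,0,0,0,60]],
])

```text
time: 16.95
eef_pos: [444.8, -189.6, 417.9]
ee_rot: [[0.008, 0.894, 0.448], [-0.003, 0.448, -0.894], [-1.0, 0.006, 0.006]]
ft_force: [1.4, -0.3, -0.4]
opening: 60.2
```

Request:
play_rows([
  [[0,0,45,0,0,0,60],[0,0,45,0,0,0,60],[0,0,45,0,0,0,60],[0,0,45,0,0,0,60],[0,0,45,0,0,0,60]],
])

```text
time: 17.45
eef_pos: [546.2, -394.7, 411.4]
ee_rot: [[-0.0, 0.895, 0.445], [0.0, 0.445, -0.895], [-1.0, 0.0, -0.0]]
ft_force: [0.5, 0.8, -0.9]
opening: 60.0
```

Request:
play_rows([
  [[0,0,40,0,0,0,60],[0,0,30,0,0,0,60],[0,0,20,0,0,0,60],[0,0,0,0,0,0,60],[0,0,0,0,0,0,60]],
])

```text
time: 17.95
eef_pos: [585.7, -473.5, 411.1]
ee_rot: [[-0.001, 0.895, 0.445], [0.001, 0.445, -0.895], [-1.0, -0.0, -0.001]]
ft_force: [-0.6, -0.1, -0.1]
opening: 59.9
```

```bash
python3 st.py; python3 - <<'E'
from h import *
T=avg("top",3);S=avg("side",3);np.save("T9",T);np.save("S9",S)
cv2.imwrite("pics/end_t.png",T[:,:,::-1]);cv2.imwrite("pics/end_s.png",S[:,:,::-1])
a=[]
for im,o in((T,(250,115)),(S,(220,170)),(T,(300,200)),(S,(332,172))):
    u,v=o;a.append(cv2.resize(np.clip(im[v:v+58,u:u+60]*1.2,0,255).astype(np.uint8)[:,:,::-1],(400,290),interpolation=cv2.INTER_CUBIC))
cv2.imwrite("pics/end4.png",np.vstack([np.hstack(a[:2]),np.hstack(a[2:])]))
import h
for sg in(.5,.8):
  h.SIG=sg
  for n,I in(("side",S),("top",T)):
    best=min((fitprism(I,n,[629,-26,np.radians(y0)],16,94,108,rad=2) for y0 in(-55+90,-45+90,-65+90)),key=lambda r:r[1])
    print(n,best[0],np.degrees(best[0][2]),best[1])
E
```

```text
17.95 [ 585.687 -473.491  411.11 ] yaw -63.57 j6 0.396 [-0.613 -0.117 -0.075] tq [-0.015 -0.032  0.019] 59.91
side [627.781 -26.004   0.711] 40.758513840407055 50.18687959483241
top [630.747 -26.041   0.816] 46.76683985731084 113.30241577177522
side [627.703 -26.199   0.745] 42.68775823831376 49.33637997228728
top [630.913 -25.986   0.842] 48.24733410846103 140.47243659361314[ WARN:0@8.312] global loadsave.cpp:1063 imwrite_ Unsupported depth image for selected encoder is fallbacked to CV_8U.
```

View pics/end4.png

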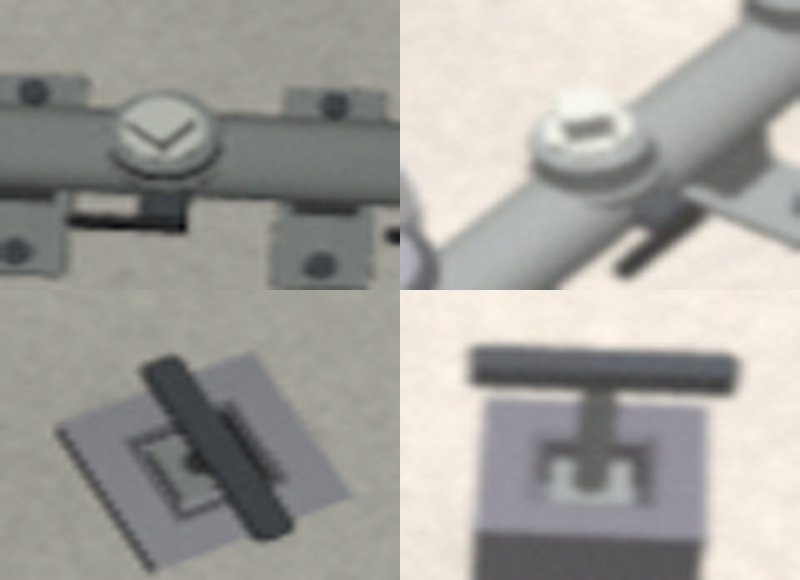

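View pics/end_s.png

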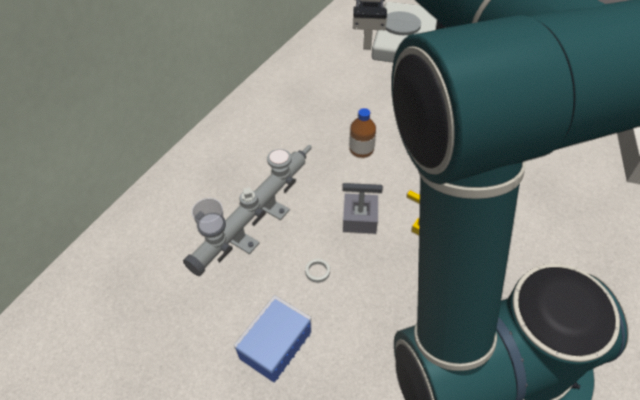

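View pics/end_t.png

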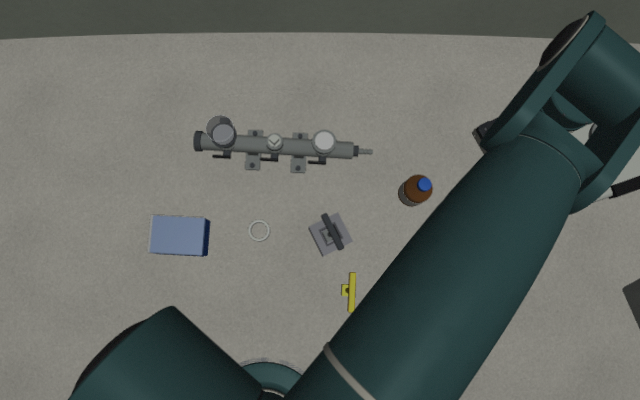

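The closing pictures show the key upright in its stand (side view, about (361,205)). The plug is turned and the key is off it. The bottle, tape, tip box and yellow key are where they were, and the arm is clear of everything. I'm handing in.

```bash
python3 -c "
from station import ctrl
print(ctrl.hand_in())"
```

```text
the job is handed in; nothing more can be done
None
```

The plug is tightened to about 0.55 N m and the key is back upright in its stand. I handed the job in at about 18 s of the 61 s allowed.

**What I did:** I took the key by its bar and aligned it over the plug with the side camera. The socket went fully onto the head without touching its sides. I turned the plug clockwise about 97°. The thread dragged at about 0.3 N m until the taper bit, then I went on in small steps. I eased the key off within its play, where torque read about 0, then lifted it and lowered it back into the stand.

**Last checks:**
- **Torque:** the final readings were 0.537, 0.533 and 0.545 N m, and no reading went above that. The sensor scatters by about 0.03 N m, and I read it only at the end of each move, not continuously.
- **Final pictures:** the key is upright in the stand, and the bottle, tape, tip box and yellow key look unmoved. The gripper is clear of everything.
- **Disagreements:** for the final plug angle, the side camera gave 41–43° (mod 90), matching the roughly 41° expected from the turning. The top camera fit was poor and gave 47–48°. The top camera's fit of the stand was also off, so I relied on the side camera there. The two cameras differed by 2–3 mm in position.

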